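# Pack brushes and heels into a bail-arm tote and its stacked tray

## Robot

A 7-joint arm with a two-finger parallel gripper is mounted at the origin on the work surface. World frame = base frame: x ahead of the robot, y to its left, z up, the work surface at z = 0. Lengths are in m, angles in rad, forces in N, time in s.
With the tool pointing down it reaches from about 0.35 to 0.9 m from the base axis. Payload 7.2 kg.
Tool frame: the origin (TCP) lies on the centre line of the jaws, within the pads' length; the fingertips stand tip_reach ahead of it and the grasp point (between the pads) lies 5 mm behind it (tip_reach is the distance from the TCP to the fingertips, in m); z points along the fingers, y is the direction in which the jaws open and shut (so a half turn about z gives the same grasp; the last joint's range is limited). The gripper opens to 85 mm and grips with 20 to 120 N. Pads are 22 mm wide; open, the fingers measure 114 mm over their backs; the gripper's body (76 mm by 85 mm) begins 54 mm behind the grasp point. The pads swing forward as they close: fully open they stand 13 mm farther back than shut.
Start: joints at [1.272, 0.411, -0.013, 1.596, 0.006, 1.134, -0.082], TCP at [0.143, -0.608, 0.245] pointing down, gripper open.
Joint ranges: [-2.95, 2.95], [-0.29, 1.99], [-1.47, 1.44], [0.14, 2.54], [-1.03, 4.17], [0.13, 1.85], [-2.86, 2.86]. Speed limits (rad/s): [2.39, 2.39, 3.01, 3.01, 3.14, 3.14, 3.14].

## Interface

Orientations are given as a unit quaternion [w, x, y, z].
In Python, from rig import * gives the robot as it stands.
- The arm moves only by the tool arm_command, never from a script. Its argument "series" is text: rows parted by semicolons, each of 7 numbers parted by spaces: the shift along the world's x, y, z in m, then the turn, a rotation vector about the world's x, y, z in degrees, then the gripper command: -1 is fully open, 1 is shut, values between are in proportion. A call has 1 to 12 rows; each row is the pose to reach, as a shift and turn from the pose measured when the call began; what a row does not reach only later rows make up. A row lasts 1/12 s, in which the tool goes at most 41.7 mm and 7.16 degrees, less where a joint would pass 70% of its speed; a pose out of reach is approached as far as the arm can. A call with a gripper value outside its range is refused whole. The fingers move at their own pace and stop on an object; the grip force is fixed at half the most. Time passes only in rows, so rows that repeat a pose let the fingers close. It gives the time, the measured TCP pose, the force and the opening at its end, in the units of the state.
- observe(): the state, without advancing time (a new reading comes with each control period).
- capture(name): name is "scene" or "top" or "wrist"; returns a dict with "frame" (420x560x3 uint8, red, green, blue), "z_map" (420x560 float32, m along the optical axis (not along the pixel's ray), 0 where there is no reading), "fx", "fy", "cx", "cy" (pixels), "eye" and "rotation" of the camera in the world. Camera axes: x right, y up, looking along -z (the intrinsics and any distortion apply to the point x, -y, -z); pixel columns grow to the right and rows downward; lengths in m; the calibration is good to about 2 mm. A picture is of the moment at which its call begins.
- hand_in(): hands the job in, once; it reports no verdict.
Trained networks look in a picture, given as the dict that the camera call returned (one of the last four; its "shot" number tells which), for a name from the list of things; names that differ only in an ending like _2 or _b are one class to them, and where a whole thing is asked for, a point or a joint stands for the part that bears it (a point fixed in the world has none). Each returns a list of dicts, best first, with "conf" (0 to 1); they miss things now and then, are a little off and sometimes report something else, mostly with a low value. They report only what shows in the picture. A call takes as long as a camera call.
- silhouettes(picture, name): "mask" (420x560 bool, what is visible of it) and "position" ([row, column] in pixels, amid what is visible of it).
- mark_of(picture, name): "position" ([row, column] in pixels: a listed point, or the origin of a listed thing).
The state is a dict: "t": time; "joints": joint angles; "joint_velocities": joint speeds; "joint_efforts": joint torques, N m; "ee_pos": TCP position; "eef_rot": TCP orientation; "force": force on the tool from outside, world axes, zero at the start; "moment": the same for the moment, N m; "finger_gap": finger opening in m.
Only numpy, scipy, OpenCV 4.12 (cv2) and the standard library are available. Lean on these libraries where they do the work, as an engineer would, in place of code of your own. Each camera call takes 0.05 s, during which the arm holds its last target.

## Task

Clear the cobbler's bench: first put all the shoe brushes into the grey tote, then swing both of its wire bail arms in over the mouth until they lie flat, and stack the plywood tray squarely and level on the bails. All the heel blocks belong in the tray; leave the bottle, the jar and the tin at the back alone.

Things in the scene. Friction and masses are not known exactly. Their poses are not given: they have to be found in the camera images.
- tote: Grey plastic bail-arm tote fixed on the bench, open on top: 220 mm (x) by 150 mm (y) by 85 mm high, walls and floor 6 mm thick; small hinge lugs on the long sides reach y = +-88 mm and 93 mm high. Origin: centre of the underside, z up, x along its long side.
- bail_far (a joint): Wire bail at the tote's +x end: 50 mm legs outside the long walls, joined by a bar 163 mm long, 10 mm thick, along the tote's y. Hinge axis along y through (+105, 0, 90) mm of the tote. 0 = swung in (stop), legs level, bar across the mouth; rises up and over to pi = legs level, bar outside; ends at 3.25. Starts 2.6 to 3.2. Friction (1.2 N at the bar) holds it where left.
- bail_near (a joint): Wire bail at the tote's -x end: 50 mm legs outside the long walls, joined by a bar 163 mm long, 10 mm thick, along the tote's y. Hinge axis along y through (-105, 0, 90) mm of the tote. 0 = swung in (stop), legs level, bar across the mouth; rises up and over to pi = legs level, bar outside; ends at 3.25. Starts 2.6 to 3.2. Friction (1.2 N at the bar) holds it where left.
- bail_far_bar (a point): Middle of the cross bar of the +x bail (bar axis along the tote's y, 10 mm thick). Swung in it lies at x = +55, z = 90 mm in the tote's frame.
- bail_near_bar (a point): Middle of the cross bar of the -x bail (bar axis along the tote's y, 10 mm thick). Swung in it lies at x = -55, z = 90 mm in the tote's frame.
- tray: Loose plywood carry tray, 220 mm (x) by 140 mm (y), walls 45 mm high, walls and floor 6 mm thick, 0.25 to 0.49 kg. A 12 mm thick divider (at x = 0, along y) makes two compartments and rises, 90 mm wide, as a carry grip to 82 mm high. Origin: centre of the underside, z up, x along its long side. Standing on the swung-in bails its underside is 95 mm above the tote's underside.
- brush_1: Wooden shoe brush lying bristles down: 110 mm long (its y), 40 mm wide (its x), 52 mm high; bristles and back up to 28 mm, then an upright wooden grip rib 22 mm wide (x), 80 mm long (y) up to 52 mm. Origin: centre of the underside, z up. 0.10 to 0.20 kg. There are two or three brushes; an absent one reads None.
- brush_2: Wooden shoe brush lying bristles down: 110 mm long (its y), 40 mm wide (its x), 52 mm high; bristles and back up to 28 mm, then an upright wooden grip rib 22 mm wide (x), 80 mm long (y) up to 52 mm. Origin: centre of the underside, z up. 0.10 to 0.20 kg. There are two or three brushes; an absent one reads None.
- brush_3: Wooden shoe brush lying bristles down: 110 mm long (its y), 40 mm wide (its x), 52 mm high; bristles and back up to 28 mm, then an upright wooden grip rib 22 mm wide (x), 80 mm long (y) up to 52 mm. Origin: centre of the underside, z up. 0.10 to 0.20 kg. There are two or three brushes; an absent one reads None.
- heel_1: D-shaped shoe heel block, dark brown with a black rubber foot: 56 mm long (x from -28 to +28; the +x end is a half round of radius 23 centred at x = +5), flat sides 46 mm apart (y), 30 mm high. Origin: centre of the underside, z up. 0.07 to 0.14 kg. There are two or three heels; an absent one reads None.
- heel_2: D-shaped shoe heel block, dark brown with a black rubber foot: 56 mm long (x from -28 to +28; the +x end is a half round of radius 23 centred at x = +5), flat sides 46 mm apart (y), 30 mm high. Origin: centre of the underside, z up. 0.07 to 0.14 kg. There are two or three heels; an absent one reads None.
- heel_3: D-shaped shoe heel block, dark brown with a black rubber foot: 56 mm long (x from -28 to +28; the +x end is a half round of radius 23 centred at x = +5), flat sides 46 mm apart (y), 30 mm high. Origin: centre of the underside, z up. 0.07 to 0.14 kg. There are two or three heels; an absent one reads None.
- solvent_bottle: White bottle, 72 mm across, 115 mm high, at the far edge; a bystander. Origin: centre of the underside.
- glue_jar: Amber glass jar, 72 mm across, 75 mm high, at the far edge; a bystander. Origin: centre of the underside.
- polish_tin: Dark flat tin, 84 mm across, 30 mm high, at the far edge; a bystander. Origin: centre of the underside.

How it is judged:
On the way, in this order (a step that is already met when the one before it is completed fails the run):
1. all brushes lie inside the tote (x of brush_1 in the frame of tote between -0.105 and 0.105 m and y of brush_1 in the frame of tote between -0.07 and 0.07 m and z of brush_1 in the frame of tote between -0.005 and 0.045 m and x of brush_2 in the frame of tote between -0.105 and 0.105 m and y of brush_2 in the frame of tote between -0.07 and 0.07 m and z of brush_2 in the frame of tote between -0.005 and 0.045 m and x of brush_3 in the frame of tote between -0.105 and 0.105 m and y of brush_3 in the frame of tote between -0.07 and 0.07 m and z of brush_3 in the frame of tote between -0.005 and 0.045 m), for 0.2 s.
2. both bail arms are swung in flat over the mouth (value of joint each of bail_far, bail_near below 0.12 rad), for 0.2 s.
3. the tray stands squarely and level on the bails (all of step 2 and x of tray in the frame of tote between -0.03 and 0.03 m and y of tray in the frame of tote between -0.02 and 0.02 m and z of tray in the frame of tote between 0.087 and 0.103 m and angle between the x axis of tray and the x axis of tote, either way round below 0.2 rad and angle between tray's own z axis and vertical below 0.08 rad), for 0.3 s.
At the end, for the whole second after the job is handed in: Brushes inside the tote (origin under 45 mm above its underside), both bails within 0.12 rad of in, tray on them (87 to 103 mm up), centred within 30 mm along, 20 mm across, turned under 0.2 rad either way round, tilted under 0.08 rad, heels inside the tray, all at rest (all of step 1 and all of step 3 and x of heel_1 in the frame of tray between -0.105 and 0.105 m and y of heel_1 in the frame of tray between -0.066 and 0.066 m and z of heel_1 in the frame of tray between -0.005 and 0.04 m and x of heel_2 in the frame of tray between -0.105 and 0.105 m and y of heel_2 in the frame of tray between -0.066 and 0.066 m and z of heel_2 in the frame of tray between -0.005 and 0.04 m and x of heel_3 in the frame of tray between -0.105 and 0.105 m and y of heel_3 in the frame of tray between -0.066 and 0.066 m and z of heel_3 in the frame of tray between -0.005 and 0.04 m and linear speed of each of brush_1, brush_2, brush_3, heel_1, heel_2, heel_3, tray below 0.03 m/s); the robot touches nothing.
It fails at once if the solvent bottle is knocked aside (more than 40 mm) (distance of solvent_bottle from where it was at the start of the episode above 0.04 m).
It fails at once if the glue jar is knocked aside (more than 40 mm) (distance of glue_jar from where it was at the start of the episode above 0.04 m).
It fails at once if the polish tin is knocked aside (more than 40 mm) (distance of polish_tin from where it was at the start of the episode above 0.04 m).
Of brush_1, brush_2, brush_3 only 2 to 3 are there at a start; the rules pass over those that are not, and their reading is None.
Of heel_1, heel_2, heel_3 only 2 to 3 are there at a start; the rules pass over those that are not, and their reading is None.
At some moment in a run one of brush_1, brush_2, brush_3, heel_1, heel_2, heel_3 may be knocked a few centimetres aside while the robot is not near it.
It also fails if it takes over 210 s, if anything falls off the work surface, if the arm or the gripper's body presses on something with over 40 N, if the wrist force passes 120 N, or if a joint passes its speed limit or range.

## Working session

There is one attempt and no reset: what is moved stays moved. The work goes in short steps, Python scripts to look and compute and a tool call to move; the robot and the scene stay as the last step left them, time stands still between calls to the robot, and variables do not carry over. Pictures are saved under pics/ and viewed, and the job is handed in when it is done.

Besides the shell and the picture viewer there is one more tool, called after ">>>" by a JSON object that holds its "name" and its "arguments", one argument or row to a line. arm_command: Moves the arm, as the interface text tells. Its arguments: {"type":"object","properties":{"series":{"type":"string"}},"required":["series"]}

```bash
ls -la; mkdir -p pics; cat > h.py <<'E'
from rig import *
import numpy as np, cv2
def world(p,r,c,z=None):
    z=p["z_map"][int(round(r)),int(round(c))] if z is None else z
    x=(c-p["cx"])/p["fx"]*z; y=(r-p["cy"])/p["fy"]*z
    return np.array(p["eye"])+np.array(p["rotation"])@np.array([x,-y,-z])
def cloud(p):
    z=p["z_map"]; R,C=np.mgrid[0:z.shape[0],0:z.shape[1]]
    P=np.stack([(C-p["cx"])/p["fx"]*z,-(R-p["cy"])/p["fy"]*z,-z],-1)
    return P@np.array(p["rotation"]).T+np.array(p["eye"])
def save(p,n): cv2.imwrite("pics/"+n,p["frame"][...,::-1])
E
python3 - <<'E'
from h import *
s=observe(); print(s)
for n in ["scene","top","wrist"]:
    p=capture(n); save(p,n+"0.png"); print(n,[k for k in p],p["eye"],p["fx"],np.round(p["rotation"],3).tolist())
E
```

```text
total 12
drwxr-xr-x  3 agent agent 4096 Dec  6 08:44 .
drwxr-xr-x 23 root  root  4096 Dec  6 08:44 ..
drwxr-xr-x  2 agent agent 4096 Dec  6 08:44 pics
{'t': 0.0, 'joints': array([ 1.2718214 ,  0.41195139, -0.01272715,  1.5970479 ,  0.0055937 ,
        1.13430453, -0.08220764]), 'joint_velocities': array([-1.04724162e-03,  8.41890578e-05, -1.09753273e-04,  8.90688055e-04,
        1.34472767e-03,  2.33127185e-04, -9.38727557e-04]), 'joint_efforts': array([-1.38797321e-05, -6.00633931e+01,  6.81972206e-01, -2.99403173e+01,
        1.37101638e-02,  1.05246040e-02,  9.10493014e-06]), 'ee_pos': array([ 0.14281882, -0.60797079,  0.24441932]), 'eef_rot': array([-8.24379109e-04,  9.93348277e-01,  1.15145557e-01, -1.49479294e-04]), 'force': array([ 0.19210936, -0.56715777, -0.16441554]), 'moment': array([ 0.05360162, -0.06100434, -0.01855513]), 'finger_gap': 0.08523192100897245}
scene ['frame', 'z_map', 'fx', 'fy', 'cx', 'cy', 'eye', 'rotation', 'shot'] [1.27729503 0.27394186 0.76213741] 479.25528585288737 [0.516, 0.224, 0.333, 0.756]
top ['frame', 'z_map', 'fx', 'fy', 'cx', 'cy', 'eye', 'rotation', 'shot'] [0.44979613 0.00968985 1.3972094 ] 535.2190593753453 [0.714, 0.032, -0.049, -0.698]
wrist ['frame', 'z_map', 'fx', 'fy', 'cx', 'cy', 'eye', 'rotation', 'shot'] [ 0.22561816 -0.58954777  0.37217648] 310.20653440011125 [0.773, -0.129, 0.103, -0.612]
```

```bash
python3 - <<'E'
t=open('h.py').read()
t=t.replace('np.array(p["rotation"])','RM(p)').replace("import numpy as np, cv2","import numpy as np, cv2\nfrom scipy.spatial.transform import Rotation as Ro\ndef RM(p):\n    q=np.array(p['rotation']); return q if q.ndim==2 else Ro.from_quat(q[[1,2,3,0]]).as_matrix()")
open('h.py','w').write(t)
E
python3 - <<'E'
from h import *
p=capture("top"); C=cloud(p); print(C[210,280],C[50,50])
for n in ["tote","bail_far","tray","brush_1","heel_1","solvent_bottle","glue_jar","polish_tin"]:
    for d in silhouettes(p,n):
        m=d["mask"]; pts=C[m]; zz=pts[:,2]; top=pts[zz>np.percentile(zz,95)-0.006]
        (cx,cy),(w,h),a=cv2.minAreaRect((top[:,:2]*1000).astype(np.float32))
        print(n,round(d["conf"],2),np.round(d["position"]),m.sum(),"topz",np.percentile(zz,95).round(3),"rect",np.round([cx,cy,w,h,a],1))
for n in ["tote","tray","bail_far_bar","bail_near_bar","brush_1","heel_1"]:
    for d in mark_of(p,n): print(n,round(d["conf"],2),np.round(d["position"],1),np.round(world(p,*d["position"]),3))
E
```

```text
[ 0.60430123 -0.03224947  0.00122526] [ 1.33276076  0.9127542  -0.75650266]
tote 0.77 [238. 163.] 7009 topz 0.102 rect [515.  174.8 332.5 316.4  89. ]
tote 0.53 [268. 237.] 690 topz 0.055 rect [457.8  58.6  24.2  96.2   4.8]
bail_far 0.8 [178. 166.] 424 topz 0.114 rect [597.4 151.1 394.8 106.   58.8]
tray 0.75 [242. 375.] 5025 topz 0.05 rect [ 528.6 -172.1  353.6  219.7   86.6]
brush_1 0.83 [267. 239.] 693 topz 0.055 rect [457.8  58.6  24.2  96.2   4.8]
brush_1 0.61 [224. 241.] 691 topz 0.055 rect [528.2  36.7 153.5  63.   41.3]
heel_1 0.74 [186. 240.] 384 topz 0.035 rect [566.1  54.6 245.2  45.8  10.5]
heel_1 0.57 [235. 298.] 377 topz 0.035 rect [502.9 -51.6  54.9 152.6  60.7]
solvent_bottle 0.58 [138. 263.] 739 topz 0.117 rect [623.1  15.4 346.7  29.5   1.3]
glue_jar 0.84 [148. 330.] 706 topz 0.079 rect [627.5 -71.3  60.8 385.9  56.5]
glue_jar 0.53 [241. 376.] 4926 topz 0.05 rect [ 530.  -172.7  353.5  217.    86.3]
polish_tin 0.76 [141. 207.] 815 topz 0.035 rect [642.   79.7 402.3  74.1  30.5]
polish_tin 0.71 [188. 241.] 361 topz 0.035 rect [566.1  54.5 245.2  45.6  10.5]
tote 0.83 [241.5 165.8] [0.515 0.261 0.009]
tote 0.35 [141.1 262.3] [0.765 0.018 0.095]
bail_far_bar 0.66 [176.4 167.3] [0.45  0.01  1.397]
bail_far_bar 0.47 [264.5 237. ] [0.459 0.074 0.049]
brush_1 0.6 [265.  238.7] [0.458 0.07  0.048]
heel_1 0.95 [188.6 241.9] [0.653 0.068 0.037]
heel_1 0.94 [232.6 294.5] [ 0.544 -0.07   0.025]
```

View pics/top0.png

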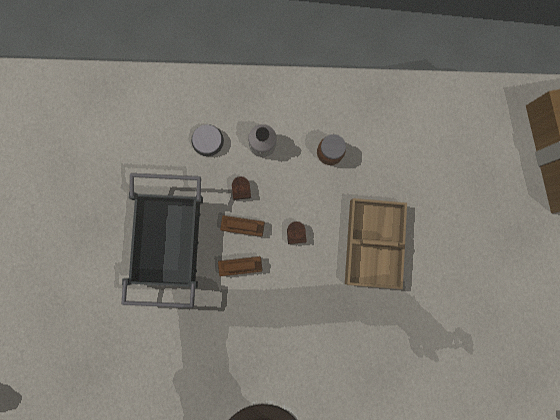

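View pics/scene0.png

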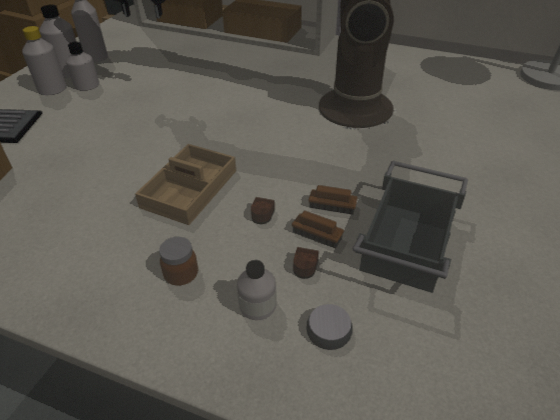

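```bash
cat >> h.py <<'E'
def rect(pts):
    (cx,cy),(w,h),a=cv2.minAreaRect((pts[:,:2]*1000).astype(np.float32))
    if w<h: w,h,a=h,w,a+90
    return np.round([cx,cy,w,h,(a+90)%180-90],1)   # long side direction angle from world x
def blob(C,box,z0,z1,minn=30):
    """components of points in z-band inside box (x0,x1,y0,y1)"""
    m=(C[...,2]>z0)&(C[...,2]<z1)&(C[...,0]>box[0])&(C[...,0]<box[1])&(C[...,1]>box[2])&(C[...,1]<box[3])
    n,l,st,ce=cv2.connectedComponentsWithStats(m.astype(np.uint8),connectivity=8)
    out=[]
    for i in range(1,n):
        if st[i,4]>=minn: out.append((rect(C[l==i]),st[i,4],np.round(ce[i][::-1]),np.round(np.median(C[l==i][:,2]),3),np.round(C[l==i].mean(0),3)))
    return out
E
python3 - <<'E'
from h import *
for cam in ["top","scene"]:
    p=capture(cam); C=cloud(p); print(cam)
    print("table", np.median(C[...,2][(C[...,0]>.3)&(C[...,0]<.7)&(np.abs(C[...,1])<.3)]).round(4))
    print("brush rib");[print(*b) for b in blob(C,(.35,.72,-.3,.14),.040,.065)]
    print("heels");[print(*b) for b in blob(C,(.35,.72,-.09,.14),.022,.040)]
    print("tray rim");[print(*b) for b in blob(C,(.35,.75,-.36,-.10),.036,.055)]
    print("tray grip");[print(*b) for b in blob(C,(.35,.75,-.36,-.10),.065,.095,10)]
    print("tray all");[print(*b) for b in blob(C,(.35,.75,-.36,-.10),.012,.095)]
    print("tote");[print(*b) for b in blob(C,(.3,.75,.12,.45),.070,.135,20)]
    print("tote rim");[print(*b) for b in blob(C,(.3,.75,.12,.45),.075,.092,20)]
    print("bails");[print(*b) for b in blob(C,(.3,.75,.12,.45),.098,.150,20)]
    print("all");[print(*b) for b in blob(C,(.2,.75,-.5,.5),.012,.2,20)]
E
```

```text
top
table 0.0017
brush rib
[ 523.8 -257.2  220.3   97.7   -3.3] 434 [243. 358.] 0.045 [ 0.522 -0.23   0.045]
[560.3  65.1  79.7  22.3  82.8] 279 [224. 242.] 0.051 [0.56  0.065 0.051]
[457.2  67.6  79.5  22.  -82.1] 281 [265. 240.] 0.052 [0.457 0.068 0.051]
heels
[659.6  71.9  56.4  45.7   7.9] 357 [187. 241.] 0.03 [0.657 0.071 0.03 ]
[560.3  65.3 109.6  40.1  83. ] 378 [226. 242.] 0.029 [0.559 0.065 0.028]
[545.7 -70.   56.1  39.2   2.1] 314 [232. 295.] 0.03 [ 0.545 -0.071  0.03 ]
[457.3  68.  109.7  39.7 -82.5] 388 [266. 240.] 0.028 [0.457 0.067 0.028]
tray rim
[ 738.7 -160.1   61.9   21.3   89.9] 91 [158. 330.] 0.047 [ 0.737 -0.157  0.046]
[ 522.5 -279.1  220.3  141.7   -3.5] 857 [242. 377.] 0.045 [ 0.523 -0.279  0.044]
tray grip
[ 741.  -160.8   50.4   17.8  -89.6] 124 [154. 333.] 0.075 [ 0.742 -0.16   0.074]
[ 522.2 -278.7   90.4   12.7   86.7] 194 [242. 380.] 0.081 [ 0.522 -0.278  0.08 ]
tray all
[ 738.8 -159.7   62.9   22.2  -89.6] 268 [157. 331.] 0.058 [ 0.739 -0.157  0.056]
[ 522.5 -279.   220.2  142.    -3.4] 1469 [241. 378.] 0.044 [ 0.526 -0.281  0.044]
tote
[516.1 256.  31
[... 2092 characters left out ...]
09 ]
[516.7 257.2 226.7 175.5  -1.3] 1409 [222. 413.] 0.084 [0.527 0.258 0.083]
bails
[652.6 253.6 172.4  48.1  88.9] 634 [260. 401.] 0.109 [0.667 0.257 0.108]
all
[ 520.9 -277.2  226.6  144.8   -3.6] 3244 [180. 187.] 0.037 [ 0.532 -0.273  0.038]
[516.2 256.9 320.5 176.   -1.4] 5664 [227. 411.] 0.072 [0.523 0.257 0.065]
[458.3  69.8 109.   43.9 -81.8] 885 [197. 333.] 0.031 [0.465 0.072 0.035]
[546.3 -72.3  57.8  46.8   8.1] 440 [208. 262.] 0.03 [ 0.55  -0.07   0.027]
[561.1  66.5 110.4  42.2  84.1] 974 [227. 318.] 0.031 [0.568 0.07  0.036]
[ 740.5 -157.7   60.3   17.9   89.1] 155 [242. 183.] 0.075 [ 0.743 -0.155  0.071]
[659.4  73.2  58.9  46.1   7.9] 565 [260. 305.] 0.03 [0.662 0.075 0.028]
```

>>> {"name": "arm_command", "arguments": {
  "series": "0.26 0.31 0 0 0 38 -1;0.26 0.31 0 0 0 38 -1;0.26 0.31 0 0 0 38 -1;0.26 0.31 0 0 0 38 -1;0.26 0.31 0 0 0 38 -1;0.26 0.31 0 0 0 38 -1;0.26 0.31 0 0 0 38 -1;0.26 0.31 0 0 0 38 -1;0.26 0.31 0 0 0 38 -1;0.26 0.31 0 0 0 38 -1;0.26 0.31 0 0 0 38 -1"
}}

```text
t: 2.02
ee_pos: [0.4075, -0.2924, 0.2459]
eef_rot: [-0.0, 0.9, 0.436, 0.002]
force: [-0.5, -0.2, -0.2]
finger_gap: 0.0854
```

>>> {"name": "arm_command", "arguments": {
  "series": "0.05 0.36 -0.1 0 0 46.2 -1;0.05 0.36 -0.1 0 0 46.2 -1;0.05 0.36 -0.1 0 0 46.2 -1;0.05 0.36 -0.1 0 0 46.2 -1;0.05 0.36 -0.1 0 0 46.2 -1;0.05 0.36 -0.1 0 0 46.2 -1;0.05 0.36 -0.1 0 0 46.2 -1;0.05 0.36 -0.1 0 0 46.2 -1;0.05 0.36 -0.1 0 0 46.2 -1;0.05 0.36 -0.1 0 0 46.2 -1;0.05 0.36 -0.1 0 0 46.2 -1;0.05 0.36 -0.1 0 0 46.2 -1"
}}

```text
t: 3.02
ee_pos: [0.4574, 0.0675, 0.1457]
eef_rot: [-0.001, 0.656, 0.755, 0.001]
force: [0.3, -0.8, 1.0]
finger_gap: 0.0856
```

```bash
cat >> h.py <<'E'
def st():
    s=observe(); q=s["eef_rot"]; R=Ro.from_quat(np.array(q)[[1,2,3,0]]).as_matrix()
    print("t",round(s["t"],2),"pos",np.round(s["ee_pos"],4),"jaw yaw",round(np.degrees(np.arctan2(R[1,1],R[0,1])),1),"z axis",np.round(R[:,2],3),"gap",round(s["finger_gap"],4),"F",np.round(s["force"],1),"j",np.round(s["joints"],2)); return s
E
python3 - <<'E'
from h import *
st()
p=capture("wrist"); save(p,"w1.png"); C=cloud(p)
print("rib");[print(*b) for b in blob(C,(.35,.72,-.1,.14),.040,.060)]
E
```

```text
t 3.02 pos [0.4574 0.0675 0.1457] jaw yaw 8.0 z axis [ 0.     0.003 -1.   ] gap 0.0856 F [ 0.3 -0.8  1. ] j [ 0.3   0.33 -0.66  2.05  0.27  0.84 -0.37]
rib
[456.6  67.5  79.6  22.  -82.4] 2762 [216. 277.] 0.051 [0.456 0.071 0.05 ]
[559.1  64.8  79.6  22.3  83.1] 2874 [234. 405.] 0.051 [0.558 0.07  0.05 ]
```

View pics/w1.png

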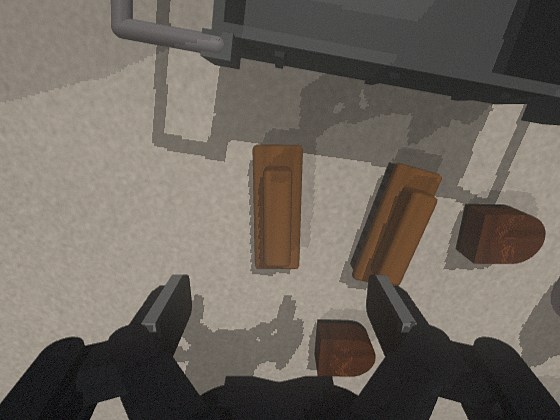

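>>> {"name": "arm_command", "arguments": {
  "series": "0 0.0005 -0.04 0 0 0 -1;0 0.0005 -0.08 0 0 0 -1;0 0.0005 -0.102 0 0 0 -1;0 0.0005 -0.102 0 0 0 -1;0 0.0005 -0.102 0 0 0 1;0 0.0005 -0.102 0 0 0 1;0 0.0005 -0.102 0 0 0 1;0 0.0005 -0.102 0 0 0 1;0 0.0005 -0.102 0 0 0 1;0 0.0005 -0.102 0 0 0 1;0 0.0005 -0.102 0 0 0 1;0 0.0005 -0.102 0 0 0 1"
}}

```text
t: 4.07
ee_pos: [0.4582, 0.0668, 0.045]
eef_rot: [0.0, 0.657, 0.754, 0.001]
force: [-2.2, -0.8, 9.0]
finger_gap: 0.0208
```

>>> {"name": "arm_command", "arguments": {
  "series": "0 0 0.04 0 0 0 1;0 0 0.08 0 0 0 1;0 0 0.12 0 0 0 1;0.014 0.01 0.16 0 0 -9.4 1;0.014 0.05 0.16 0 0 -9.4 1;0.014 0.09 0.16 0 0 -9.4 1;0.014 0.13 0.16 0 0 -9.4 1;0.014 0.17 0.16 0 0 -9.4 1;0.014 0.19 0.16 0 0 -9.4 1;0.014 0.19 0.16 0 0 -9.4 1;0.014 0.19 0.16 0 0 -9.4 1"
}}

```text
t: 4.98
ee_pos: [0.4714, 0.258, 0.2051]
eef_rot: [0.0, 0.715, 0.699, 0.001]
force: [-1.0, -1.5, -1.4]
finger_gap: 0.0205
```

```bash
python3 - <<'E'
from h import *
st()
p=capture("scene"); save(p,"s1.png"); C=cloud(p); print("all");[print(*b) for b in blob(C,(.2,.75,-.5,.14),.012,.2,20)]
E
```

```text
t 4.98 pos [0.4714 0.258  0.2051] jaw yaw -1.3 z axis [ 0.002  0.002 -1.   ] gap 0.0205 F [-1.  -1.5 -1.4] j [-0.04  0.39 -0.7   1.82  0.29  1.03 -0.88]
all
[ 520.7 -276.9  227.6  144.2   -3.1] 3262 [180. 187.] 0.036 [ 0.531 -0.273  0.037]
[546.4 -72.6  59.4  47.9   5.4] 442 [208. 262.] 0.03 [ 0.549 -0.07   0.027]
[561.2  66.7 110.2  43.   84.8] 980 [227. 318.] 0.031 [0.568 0.07  0.036]
[ 740.8 -159.3   54.7   18.6   88.9] 135 [241. 181.] 0.075 [ 0.743 -0.159  0.075]
[658.5  73.1  59.4  46.7   8.9] 567 [260. 305.] 0.03 [0.662 0.075 0.028]
[ 741.2 -133.9   21.5    4.9   27.6] 24 [254. 194.] 0.049 [ 0.745 -0.132  0.049]
```

View pics/s1.png

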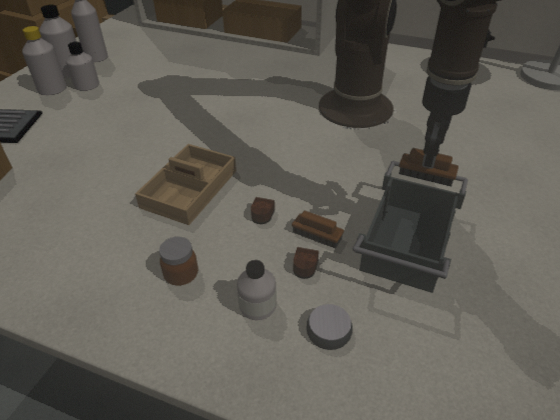

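>>> {"name": "arm_command", "arguments": {
  "series": "0.0005 -0.001 -0.04 0 0 0 1;0.0005 -0.001 -0.08 0 0 0 1;0.0005 -0.001 -0.12 0 0 0 1;0.0005 -0.001 -0.14 0 0 0 1;0.0005 -0.001 -0.152 0 0 0 1;0.0005 -0.001 -0.152 0 0 0 1;0.0005 -0.001 -0.152 0 0 0 0;0.0005 -0.001 -0.152 0 0 0 0;0.0005 -0.001 -0.152 0 0 0 0;0.0005 -0.001 -0.11 0 0 0 0;0.0005 -0.001 -0.07 0 0 0 0;0.0005 -0.001 -0.03 0 0 0 0"
}}

```text
t: 6.03
ee_pos: [0.472, 0.2552, 0.1768]
eef_rot: [0.0, 0.716, 0.698, 0.001]
force: [1.7, 0.1, 0.7]
finger_gap: 0.0428
```

>>> {"name": "arm_command", "arguments": {
  "series": "0 0 0.03 0 0 0 -1;0.088 -0.03 0.03 0 0 -5.6 -1;0.088 -0.07 0.03 0 0 -5.6 -1;0.088 -0.11 0.03 0 0 -5.6 -1;0.088 -0.15 0.03 0 0 -5.6 -1;0.088 -0.19 0 0 0 -5.6 -1;0.088 -0.19 -0.03 0 0 -5.6 -1;0.088 -0.19 -0.03 0 0 -5.6 -1;0.088 -0.19 -0.03 0 0 -5.6 -1"
}}

```text
t: 6.78
ee_pos: [0.5588, 0.0619, 0.1449]
eef_rot: [-0.0, 0.751, 0.661, -0.001]
force: [0.7, 0.3, -0.4]
finger_gap: 0.0853
```

```bash
python3 - <<'E'
from h import *
st()
p=capture("wrist"); save(p,"w2.png"); C=cloud(p)
print("rib");[print(*b) for b in blob(C,(.35,.72,-.1,.14),.040,.060)]
p=capture("top"); save(p,"t2.png"); C=cloud(p)
[print(*b) for b in blob(C,(.42,.62,.19,.33),.04,.07)]
E
```

```text
t 6.78 pos [0.5588 0.0619 0.1449] jaw yaw -7.3 z axis [-0.002 -0.001 -1.   ] gap 0.0853 F [ 0.7  0.3 -0.4] j [ 0.25  0.48 -0.59  1.83  0.33  0.93 -0.62]
rib
[559.9  64.9  79.4  22.   82.9] 2811 [213. 279.] 0.051 [0.56  0.068 0.05 ]
[520.  324.8 199.1   3.2  -1.6] 227 [238. 137.] 0.056 [0.52  0.325 0.056]
[473.4 254.6  81.   21.9  88.2] 292 [257. 165.] 0.058 [0.473 0.253 0.058]
```

View pics/t2.png

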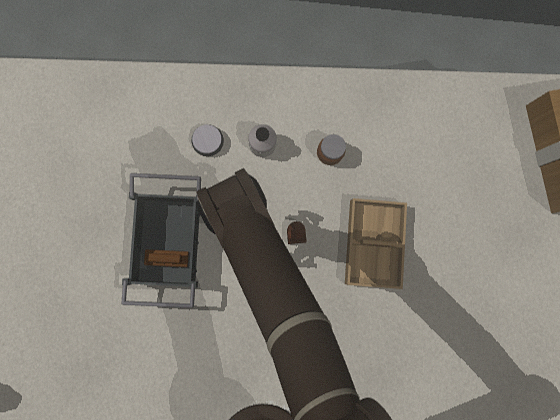

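Brush A lies flat in the tote at about (0.473, 0.255), seen at pixel (257,165). Now to brush B.

>>> {"name": "arm_command", "arguments": {
  "series": "0.001 0.003 -0.04 0 0 0 -1;0.001 0.003 -0.08 0 0 0 -1;0.001 0.003 -0.101 0 0 0 -1;0.001 0.003 -0.101 0 0 0 -1;0.001 0.003 -0.101 0 0 0 1;0.001 0.003 -0.101 0 0 0 1;0.001 0.003 -0.101 0 0 0 1;0.001 0.003 -0.101 0 0 0 1;0.001 0.003 -0.101 0 0 0 1;0.001 0.003 -0.101 0 0 0 1;0.001 0.003 -0.101 0 0 0 1"
}}

```text
t: 7.8
ee_pos: [0.5621, 0.0695, 0.0482]
eef_rot: [0.001, 0.749, 0.663, 0.002]
force: [-2.2, -0.2, 7.4]
finger_gap: 0.0207
```

>>> {"name": "arm_command", "arguments": {
  "series": "0 0 0.04 0 0 0 1;0 0 0.08 0 0 0 1;0 0 0.12 0 0 0 1;0 0.01 0.16 0 0 5.6 1;0 0.05 0.16 0 0 5.6 1;0 0.09 0.16 0 0 5.6 1;0 0.13 0.16 0 0 5.6 1;0 0.17 0.16 0 0 5.6 1;0 0.19 0.16 0 0 5.6 1;0 0.19 0.16 0 0 5.6 1;0 0.19 0.16 0 0 5.6 1"
}}

```text
t: 8.72
ee_pos: [0.5613, 0.2609, 0.2081]
eef_rot: [0.0, 0.715, 0.699, 0.002]
force: [1.3, -0.3, -1.1]
finger_gap: 0.0206
```

```bash
python3 - <<'E'
from h import *
st()
p=capture("wrist"); save(p,"w3.png"); C=cloud(p)
p=capture("top"); C=cloud(p)
p=capture("scene"); save(p,"s3.png"); C=cloud(p);[print(*b) for b in blob(C,(.2,.75,-.5,.14),.012,.2,20)]
E
```

```text
t 8.72 pos [0.5613 0.2609 0.2081] jaw yaw -1.2 z axis [ 0.004  0.002 -1.   ] gap 0.0206 F [ 1.3 -0.3 -1.1] j [-0.05  0.52 -0.66  1.63  0.35  1.11 -0.82]
[ 521.5 -277.6  226.8  144.1   -3.5] 3254 [180. 187.] 0.036 [ 0.531 -0.273  0.037]
[546.6 -72.1  58.5  47.4   4.8] 441 [208. 262.] 0.03 [ 0.549 -0.07   0.027]
[ 740.6 -157.3   60.6   18.6   90. ] 164 [243. 183.] 0.075 [ 0.743 -0.155  0.07 ]
[658.7  73.4  60.2  46.2   8.9] 570 [260. 305.] 0.03 [0.662 0.075 0.028]
```

View pics/w3.png

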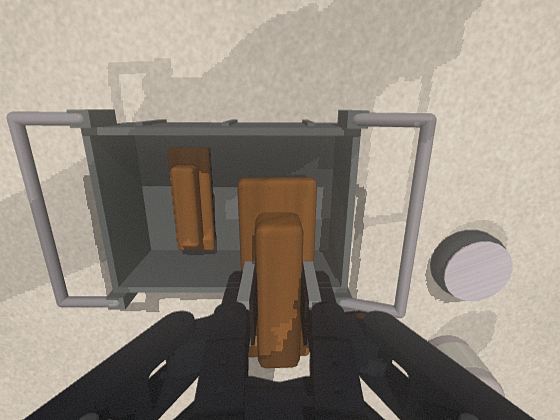

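View pics/s3.png

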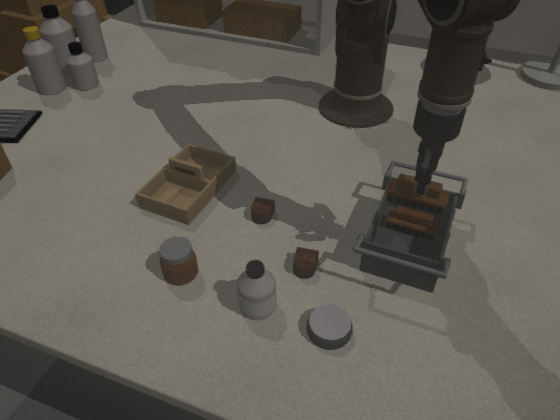

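>>> {"name": "arm_command", "arguments": {
  "series": "0.0005 -0.002 -0.04 0 0 0 1;0.0005 -0.002 -0.08 0 0 0 1;0.0005 -0.002 -0.12 0 0 0 1;0.0005 -0.002 -0.14 0 0 0 1;0.0005 -0.002 -0.152 0 0 0 1;0.0005 -0.002 -0.152 0 0 0 1;0.0005 -0.002 -0.152 0 0 0 0;0.0005 -0.002 -0.152 0 0 0 0;0.0005 -0.002 -0.152 0 0 0 0;0.0005 -0.002 -0.11 0 0 0 0;0.0005 -0.002 -0.07 0 0 0 0;0.0005 -0.002 -0.03 0 0 0 0"
}}

```text
t: 9.87
ee_pos: [0.563, 0.2553, 0.1799]
eef_rot: [0.001, 0.717, 0.697, 0.002]
force: [1.2, 1.2, -0.6]
finger_gap: 0.043
```

```bash
python3 - <<'E'
from h import *
st()
p=capture("wrist"); save(p,"w4.png"); C=cloud(p)
print("rib");[print(*b) for b in blob(C,(.42,.62,.19,.32),.046,.07)]
print("bars");[print(*b) for b in blob(C,(.33,.72,.15,.36),.086,.14)]
p=capture("scene");D=cloud(p)
th=np.radians(-1.4); A=np.concatenate([C.reshape(-1,3),D.reshape(-1,3)])
d=A[:,:2]-[.517,.2565]; u=d[:,0]*np.cos(th)+d[:,1]*np.sin(th); v=-d[:,0]*np.sin(th)+d[:,1]*np.cos(th)
for lo,hi in [(-.2,-.13),(.13,.2)]:
    m=(u>lo)&(u<hi)&(abs(v)<.06)&(A[:,2]>.07)&(A[:,2]<.16)
    print("bar",u[m].min(),u[m].max(),np.percentile(A[m,2],[10,50,95]),np.median(u[m]))
E
```

```text
t 9.87 pos [0.563  0.2553 0.1799] jaw yaw -1.6 z axis [ 0.004  0.001 -1.   ] gap 0.043 F [ 1.2  1.2 -0.6] j [-0.05  0.54 -0.65  1.66  0.37  1.06 -0.84]
rib
[473.3 254.7  79.5  22.7  87.7] 2439 [209. 174.] 0.056 [0.475 0.257 0.056]
[563.1 249.1  79.2  22.   88.7] 2208 [212. 278.] 0.057 [0.563 0.252 0.056]
[619.6 209.8  39.6   0.7  88.6] 195 [256. 342.] 0.058 [0.62  0.21  0.058]
bars
[644.3 261.7 157.1  60.1  89.2] 4938 [176. 419.] 0.108 [0.659 0.289 0.105]
[401.4 339.5  43.5  12.7  -1.9] 1195 [112.  35.] 0.092 [0.406 0.339 0.092]
[389.  237.9 135.4  63.2  88. ] 3146 [271.  36.] 0.092 [0.373 0.219 0.092]
[648.1 174.9  16.6   2.8  -3.8] 92 [318. 386.] 0.099 [0.648 0.175 0.099]
bar -0.16078494022465187 -0.14850391508489366 [0.08813334 0.09211503 0.09443394] -0.15169357751031995
bar 0.14636479525196058 0.15928350918115247 [0.10555472 0.10885204 0.11077746] 0.15035894555812035
```

View pics/w4.png

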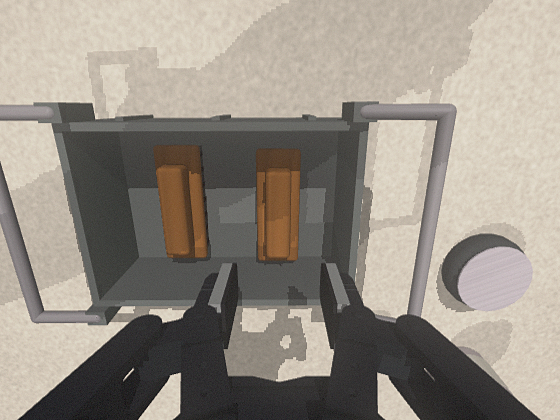

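>>> {"name": "arm_command", "arguments": {
  "series": "0.04 -0.003 0 0 0 0 0;0.08 -0.003 0 0 0 0 0;0.107 -0.003 0 0 0 0 0;0.107 -0.003 0 0 0 0 0;0.107 -0.003 -0.04 0 0 0 0;0.107 -0.003 -0.08 0 0 0 0;0.107 -0.003 -0.08 0 0 0 0;0.107 -0.003 -0.08 0 0 0 0;0.107 -0.003 -0.08 0 0 0 0"
}}

```text
t: 10.72
ee_pos: [0.6742, 0.2555, 0.1083]
eef_rot: [0.003, 0.717, 0.697, 0.009]
force: [0.1, 0.5, 0.6]
finger_gap: 0.0428
```

```bash
python3 - <<'E'
from h import *
st()
p=capture("wrist"); save(p,"w5.png"); C=cloud(p)
p=capture("scene"); save(p,"s5.png")
E
```

```text
t 10.72 pos [0.6742 0.2555 0.1083] jaw yaw -1.6 z axis [ 0.017  0.007 -1.   ] gap 0.0428 F [0.1 0.5 0.6] j [-0.08  0.76 -0.58  1.45  0.45  1.05 -0.78]
```

View pics/w5.png

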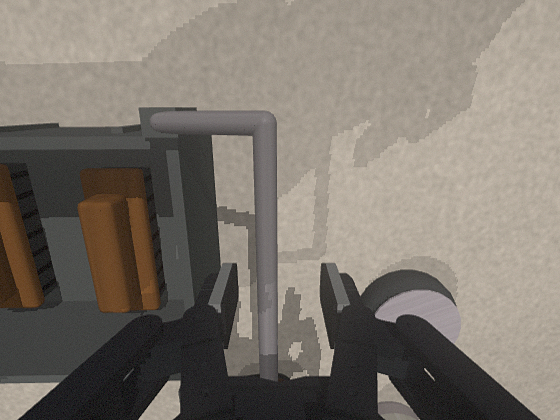

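View pics/s5.png

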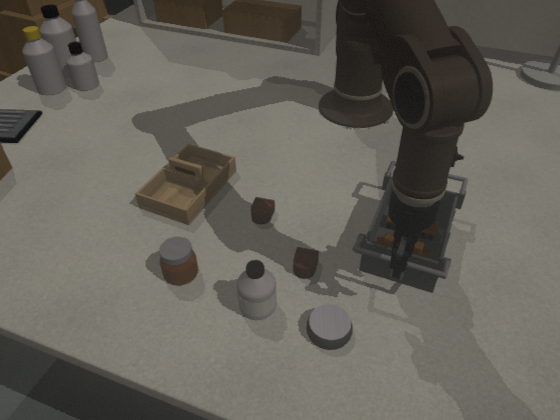

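>>> {"name": "arm_command", "arguments": {
  "series": "-0.004 -0.002 -0.008 0 0 0 0;-0.004 -0.002 -0.008 0 0 0 0;-0.004 -0.002 -0.008 0 0 0 1;-0.004 -0.002 -0.008 0 0 0 1;-0.004 -0.002 -0.008 0 0 0 1;-0.004 -0.002 -0.008 0 0 0 1;-0.004 -0.002 -0.008 0 0 0 1;-0.004 -0.002 -0.008 0 0 0 1"
}}

```text
t: 11.48
ee_pos: [0.6692, 0.2539, 0.1007]
eef_rot: [0.003, 0.717, 0.698, 0.008]
force: [-5.4, -1.1, -0.3]
finger_gap: 0.0079
```

```bash
python3 - <<'E'
from h import *
st()
E
```

```text
t 11.48 pos [0.6692 0.2539 0.1007] jaw yaw -1.5 z axis [ 0.016  0.007 -1.   ] gap 0.0079 F [-5.4 -1.1 -0.3] j [-0.08  0.76 -0.58  1.47  0.46  1.03 -0.78]
```

>>> {"name": "arm_command", "arguments": {
  "series": "-0.0044 0 0.01 0 0 0 1;-0.0105 0 0.0185 0 0 0 1;-0.0183 0 0.0255 0 0 0 1;-0.0274 0 0.0307 0 0 0 1;-0.0373 0 0.0339 0 0 0 1;-0.0477 0 0.035 0 0 0 1;-0.0477 0 0.035 0 0 0 1"
}}

```text
t: 12.07
ee_pos: [0.6259, 0.2549, 0.1413]
eef_rot: [0.006, 0.717, 0.697, 0.014]
force: [3.9, -0.7, 17.0]
finger_gap: 0.0079
```

```bash
python3 - <<'E'
from h import *
st()
p=capture("wrist"); save(p,"w6.png"); C=cloud(p)
E
```

```text
t 12.07 pos [0.6259 0.2549 0.1413] jaw yaw -1.6 z axis [ 0.029  0.011 -1.   ] gap 0.0079 F [ 3.9 -0.7 17. ] j [-0.06  0.65 -0.61  1.56  0.43  1.03 -0.81]
```

View pics/w6.png

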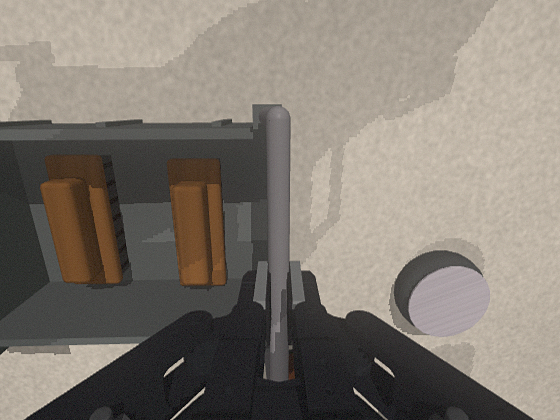

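>>> {"name": "arm_command", "arguments": {
  "series": "-0.012 0 -0.004 0 0 0 1;-0.022 0 -0.009 0 0 0 1;-0.033 0 -0.015 0 0 0 1;-0.042 0 -0.024 0 0 0 1;-0.049 0 -0.035 0 0 0 1;-0.052 0 -0.043 0 0 0 1;-0.052 0 -0.043 0 0 0 1"
}}

```text
t: 12.7
ee_pos: [0.5729, 0.2563, 0.0983]
eef_rot: [0.005, 0.716, 0.698, 0.014]
force: [-3.6, 4.9, -2.3]
finger_gap: 0.0079
```

```bash
python3 - <<'E'
from h import *
st()
p=capture("wrist"); save(p,"w7.png"); C=cloud(p)
p=capture("scene"); D=cloud(p); save(p,"s7.png")
for X in (C,D):[print(*b) for b in blob(X,(.33,.72,.15,.36),.093,.15)]
E
```

```text
t 12.7 pos [0.5729 0.2563 0.0983] jaw yaw -1.5 z axis [ 0.028  0.012 -1.   ] gap 0.0079 F [-3.6  4.9 -2.3] j [-0.08  0.63 -0.6   1.72  0.45  0.89 -0.89]
[584.3 280.1 139.9  87.2  55.5] 23435 [287. 283.] 0.129 [0.575 0.275 0.124]
[385.  181.5  63.6  23.6 -21.3] 77 [167. 392.] 0.094 [0.384 0.183 0.095]
[391.2 333.1  65.7  28.7   4.8] 90 [184. 462.] 0.094 [0.386 0.337 0.094]
[598.9 255.1 175.   61.9  88.8] 773 [233. 410.] 0.104 [0.588 0.259 0.105]
```

View pics/w7.png

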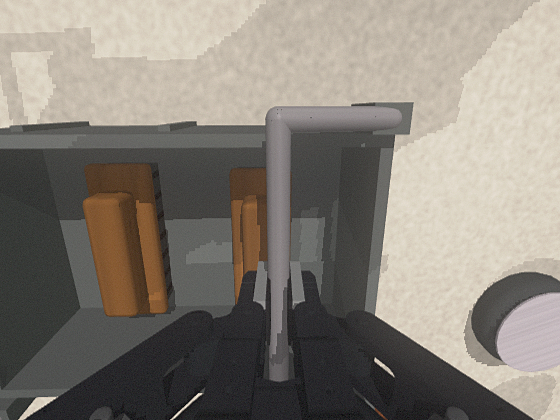

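>>> {"name": "arm_command", "arguments": {
  "series": "-0.001 0 -0.006 0 0 0 1;-0.001 0 -0.011 0 0 0 1;-0.001 0 -0.012 0 0 0 1;-0.001 0 -0.012 0 0 0 1"
}}

```text
t: 13.13
ee_pos: [0.5715, 0.2564, 0.0866]
eef_rot: [0.005, 0.716, 0.698, 0.013]
force: [-5.9, -0.6, 2.0]
finger_gap: 0.0075
```

```bash
python3 - <<'E'
from h import *
st()
p=capture("scene"); D=cloud(p); save(p,"s8.png")
d=D[...,:2]-[.517,.2565];m=(D[...,2]>.075)&(D[...,2]<.13)&(D[...,0]<.59)&(D[...,0]>.55)&(abs(abs(d[...,1])-.055)<.02)
print(np.percentile(D[m][:,2],[10,50,90,97]),m.sum())
E
```

```text
t 13.13 pos [0.5715 0.2564 0.0866] jaw yaw -1.5 z axis [ 0.026  0.012 -1.   ] gap 0.0075 F [-5.9 -0.6  2. ] j [-0.08  0.65 -0.6   1.73  0.46  0.88 -0.9 ]
[0.08453621 0.09388498 0.09689312 0.09772228] 277
```

View pics/s8.png

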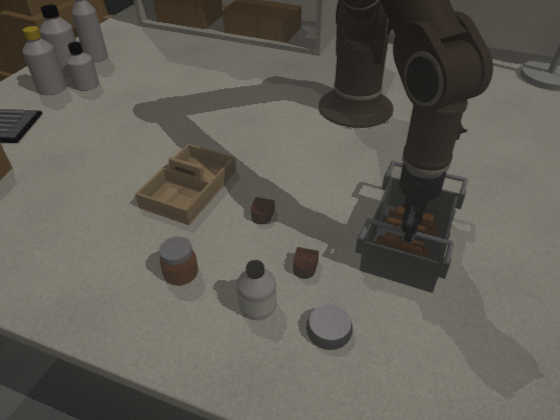

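>>> {"name": "arm_command", "arguments": {
  "series": "0 0 -0.002 0 0 0 1;0 0 -0.003 0 0 0 1;0 0 -0.003 0 0 0 0.2;0 0 -0.002 0 0 0 0.2;0 0 -0.001 0 0 0 0.2;0 0 0.04 0 0 0 0.2;0 0 0.08 -0.7 1.5 0 0;-0.04 0 0.1 -0.7 1.5 0 0;-0.08 0.002 0.1 -0.7 1.5 0 0;-0.12 0.003 0.1 -0.7 1.5 0 0;-0.16 0.004 0.1 -0.7 1.5 0 0;-0.2 0.004 0.1 -0.7 1.5 0 0"
}}

```text
t: 14.18
ee_pos: [0.3701, 0.2603, 0.1869]
eef_rot: [0.0, 0.716, 0.698, 0.0]
force: [-0.0, 2.2, 1.6]
finger_gap: 0.0425
```

```bash
python3 - <<'E'
from h import *
st()
p=capture("scene"); D=cloud(p); save(p,"s9.png")
p=capture("wrist"); C=cloud(p); save(p,"w9.png")
for D in (D,C):
  d=D[...,:2]-[.517,.2565];m=(D[...,2]>.075)&(D[...,2]<.13)&(D[...,0]<.59)&(D[...,0]>.55)&(abs(d[...,1])<.06)
  if m.any():print(np.percentile(D[m][:,2],[10,50,90,97]),m.sum(),D[m][:,0].mean())
m=(C[...,0]>.34)&(C[...,0]<.385)&(abs(C[...,1]-.26)<.05)&(C[...,2]>.07)&(C[...,2]<.12)
print(m.sum(),C[m].mean(0) if m.any() else 0)
E
```

```text
t 14.18 pos [0.3701 0.2603 0.1869] jaw yaw -1.5 z axis [ 0.001 -0.    -1.   ] gap 0.0425 F [-0.   2.2  1.6] j [-0.05  0.27 -0.77  2.03  0.24  0.93 -0.98]
[0.0892038  0.09350355 0.09579094 0.09693474] 322 0.5737032893042259
[0.08844358 0.09239626 0.09434051 0.09483554] 1687 0.5683441662833822
1564 [0.36185487 0.26310066 0.0930428 ]
```

View pics/w9.png

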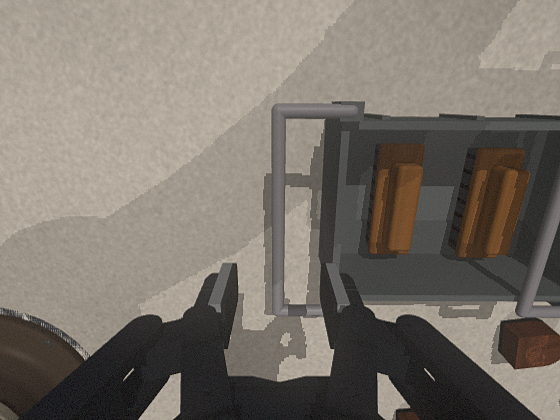

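>>> {"name": "arm_command", "arguments": {
  "series": "-0.008 0 -0.01 0 0 0 0.2;-0.008 0 -0.04 0 0 0 0.2;-0.008 0 -0.08 0 0 0 0.2;-0.008 0 -0.101 0 0 0 0.2;-0.008 0 -0.101 0 0 0 0.2;-0.008 0 -0.101 0 0 0 0.2;-0.008 0 -0.101 0 0 0 1;-0.008 0 -0.101 0 0 0 1;-0.008 0 -0.101 0 0 0 1;-0.008 0 -0.101 0 0 0 1;-0.008 0 -0.101 0 0 0 1"
}}

```text
t: 15.2
ee_pos: [0.3611, 0.2611, 0.0878]
eef_rot: [0.002, 0.715, 0.699, 0.001]
force: [6.4, 1.1, -2.2]
finger_gap: 0.0079
```

```bash
python3 - <<'E'
from h import *
st()
E
```

```text
t 15.2 pos [0.3611 0.2611 0.0878] jaw yaw -1.3 z axis [ 0.004 -0.    -1.   ] gap 0.0079 F [ 6.4  1.1 -2.2] j [-0.16  0.42 -0.69  2.14  0.41  0.71 -1.15]
```

>>> {"name": "arm_command", "arguments": {
  "series": "0.001 0 0.0104 0 0 0 1;0.0043 0 0.0203 0 0 0 1;0.0095 0 0.0294 0 0 0 1;0.0165 0 0.0372 0 0 0 1;0.025 0 0.0433 0 0 0 1;0.0345 0 0.0476 0 0 0 1;0.0448 0 0.0497 0 0 0 1;0.05 0 0.05 0 0 0 1;0.05 0 0.05 0 0 0 1"
}}

```text
t: 15.95
ee_pos: [0.4114, 0.2601, 0.1394]
eef_rot: [0.002, 0.715, 0.699, 0.0]
force: [-6.4, -5.2, 9.0]
finger_gap: 0.0075
```

```bash
python3 - <<'E'
from h import *
st()
p=capture("wrist"); save(p,"w10.png")
E
```

```text
t 15.95 pos [0.4114 0.2601 0.1394] jaw yaw -1.4 z axis [ 0.004 -0.003 -1.   ] gap 0.0075 F [-6.4 -5.2  9. ] j [-0.08  0.4  -0.72  2.    0.35  0.86 -1.02]
```

View pics/w10.png

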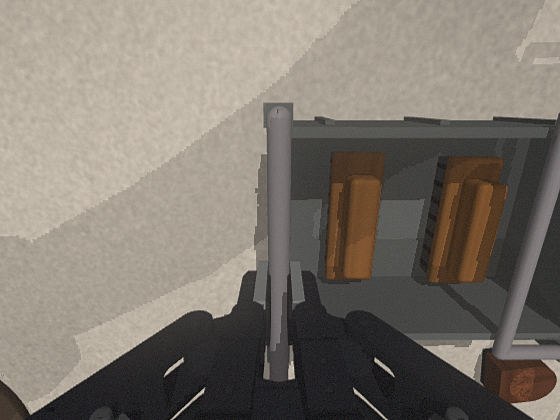

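>>> {"name": "arm_command", "arguments": {
  "series": "0.0104 0 -0.001 0 0 0 1;0.0203 0 -0.0043 0 0 0 1;0.0294 0 -0.0095 0 0 0 1;0.0372 0 -0.0165 0 0 0 1;0.0433 0 -0.025 0 0 0 1;0.0476 0 -0.0345 0 0 0 1;0.0497 0 -0.0448 0 0 0 1;0.05 0 -0.05 0 0 0 1;0.05 0 -0.05 0 0 0 1;0.05 0 -0.05 0 0 0 1"
}}

```text
t: 16.83
ee_pos: [0.4614, 0.2594, 0.0922]
eef_rot: [0.003, 0.715, 0.699, -0.0]
force: [-9.8, -6.8, 21.5]
finger_gap: 0.0074
```

```bash
python3 - <<'E'
from h import *
st()
E
```

```text
t 16.83 pos [0.4614 0.2594 0.0922] jaw yaw -1.4 z axis [ 0.005 -0.005 -1.   ] gap 0.0074 F [-9.8 -6.8 21.5] j [-0.11  0.52 -0.65  1.94  0.44  0.81 -1.02]
```

>>> {"name": "arm_command", "arguments": {
  "series": "0 0 -0.001 0 0 0 1;0 0 -0.001 0 0 0 0.2;0 0 0 0 0 0 0.2;0 0 0 0 0 0 0.2;0 0 0.04 0 0 0 0.2;0 0 0.08 0 0 0 0;0 -0.04 0.11 0 0 0 0;0 -0.08 0.13 0 0 0 0;0 -0.12 0.13 0 0 0 -1;0 -0.16 0.13 0 0 0 -1;0 -0.16 0.13 0 0 0 -1"
}}

```text
t: 17.75
ee_pos: [0.4622, 0.0917, 0.2229]
eef_rot: [0.005, 0.718, 0.696, -0.001]
force: [-1.2, 0.0, -0.3]
finger_gap: 0.0769
```

```bash
python3 - <<'E'
from h import *
st()
S={}
for n in ("scene","top","wrist"):
  p=capture(n); D=cloud(p); S[n]=D; save(p,n+"11.png")
  d=D[...,:2]-[.517,.2565]; print(n)
  for x in (.462,.572):
    m=(D[...,2]>.075)&(D[...,2]<.13)&(abs(D[...,0]-x)<.013)&(abs(d[...,1])<.06)
    if m.sum()>20:print(x,np.percentile(D[m][:,2],[10,50,90,97]),m.sum(),D[m][:,0].mean())
  [print(*b) for b in blob(D,(.42,.62,.185,.328),.05,.065)]
  [print("else",*b) for b in blob(D,(.3,.72,-.37,.13),.012,.1)]
E
```

```text
t 17.75 pos [0.4622 0.0917 0.2229] jaw yaw -1.8 z axis [ 0.006 -0.009 -1.   ] gap 0.0769 F [-1.2  0.  -0.3] j [ 0.31  0.24 -0.71  1.95  0.2   1.01 -0.53]
scene
0.462 [0.08948545 0.09368864 0.09639248 0.09718072] 271 0.46392806065460057
0.572 [0.08929883 0.09336018 0.09587576 0.09713975] 321 0.5735928891489216
[474.6 189.1 103.5   0.6  -1.4] 32 [206. 383.] 0.058 [0.478 0.189 0.057]
[473.3 256.1  79.3  25.3  87.1] 332 [214. 414.] 0.057 [0.476 0.256 0.057]
[562.4 250.5  79.5  26.   86.9] 384 [241. 404.] 0.057 [0.566 0.251 0.057]
else [ 521.1 -277.9  225.5  145.4   -3.7] 3251 [180. 187.] 0.036 [ 0.531 -0.273  0.037]
else [546.1 -72.3  61.3  47.    6.7] 441 [208. 262.] 0.03 [ 0.549 -0.07   0.027]
else [659.7  73.4  59.2  46.4   8.2] 567 [260. 305.] 0.03 [0.662 0.075 0.028]
top
0.462 [0.09081591 0.09460787 0.09874416 0.10033791] 137 0.4626766903091462
0.572 [0.09023058 0.09425427 0.09830213 0.09970904] 201 0.5716717282556796
[561.1 249.1  80.5  17.3  88.3] 221 [222. 168.] 0.058 [0.561 0.248 0.057]
[505.9 325.5  71.9   2.7  -1.5] 44 [243. 136.] 0.058 [0.507 0.325 0.058]
[476.1 269.9  50.8  
[... 231 characters left out ...]
 -73.8  55.4  46.2   6.6] 370 [232. 296.] 0.03 [ 0.545 -0.074  0.03 ]
wrist
0.462 [0.0916837  0.09369014 0.09501951 0.09548002] 1095 0.4608411864332096
0.572 [0.09052765 0.09317827 0.09460629 0.09512826] 1121 0.5694203639950627
[475.  237.   46.2  16.8  88.2] 1283 [ 31. 287.] 0.057 [0.475 0.237 0.057]
[562.4 233.5  49.7  22.5  88. ] 1792 [ 32. 390.] 0.057 [0.561 0.234 0.056]
[619.1 205.7  41.3   1.8  89.9] 395 [ 70. 455.] 0.058 [0.619 0.204 0.058]
else [659.5  71.2  57.2  47.    7.4] 2317 [203. 453.] 0.029 [0.654 0.073 0.027]
else [545.3 -74.4  53.1  47.8   6.3] 1552 [314. 345.] 0.029 [ 0.543 -0.07   0.027]
else [ 564.  -211.8   16.6    3.5   -9.1] 40 [391. 355.] 0.015 [ 0.565 -0.212  0.015]
```

View pics/scene11.png

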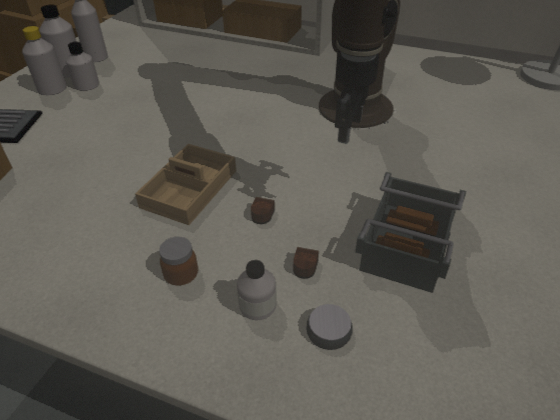

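View pics/top11.png

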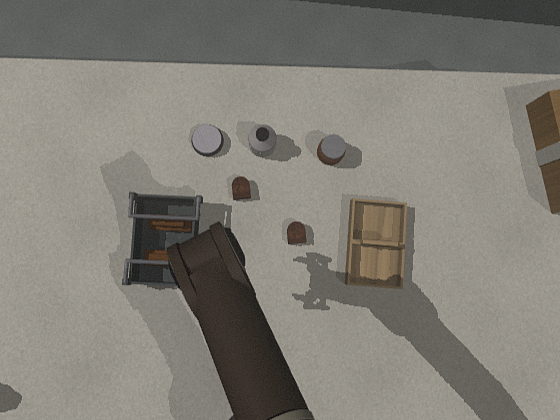

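>>> {"name": "arm_command", "arguments": {
  "series": "0.06 -0.37 -0.063 0.5 0.3 -1.6 -1;0.06 -0.37 -0.063 0.5 0.3 -1.6 -1;0.06 -0.37 -0.063 0.5 0.3 -1.6 -1;0.06 -0.37 -0.063 0.5 0.3 -1.6 -1;0.06 -0.37 -0.063 0.5 0.3 -1.6 -1;0.06 -0.37 -0.063 0.5 0.3 -1.6 -1;0.06 -0.37 -0.063 0.5 0.3 -1.6 -1;0.06 -0.37 -0.063 0.5 0.3 -1.6 -1;0.06 -0.37 -0.063 0.5 0.3 -1.6 -1;0.06 -0.37 -0.063 0.5 0.3 -1.6 -1;0.06 -0.37 -0.063 0.5 0.3 -1.6 -1;0.06 -0.37 -0.063 0.5 0.3 -1.6 -1"
}}

```text
t: 18.9
ee_pos: [0.5229, -0.2694, 0.1592]
eef_rot: [-0.002, 0.726, 0.688, 0.002]
force: [0.2, 0.0, 0.0]
finger_gap: 0.0853
```

```bash
python3 - <<'E'
from h import *
st()
p=capture("wrist"); save(p,"w12.png"); C=cloud(p)
[print(*b) for b in blob(C,(.35,.72,-.4,-.1),.065,.092)]
[print(*b) for b in blob(C,(.35,.72,-.4,-.1),.036,.092)]
E
```

```text
t 18.9 pos [ 0.5229 -0.2694  0.1592] jaw yaw -3.0 z axis [ 0.     0.006 -1.   ] gap 0.0853 F [0.2 0.  0. ] j [ 0.77  0.49 -0.51  1.75  0.27  0.97  0.11]
[ 521.8 -279.6   89.7   11.9   86.7] 1905 [236. 277.] 0.081 [ 0.522 -0.275  0.08 ]
[ 522.  -280.2  221.3  141.    -3.4] 9688 [211. 277.] 0.044 [ 0.522 -0.268  0.05 ]
```

View pics/w12.png

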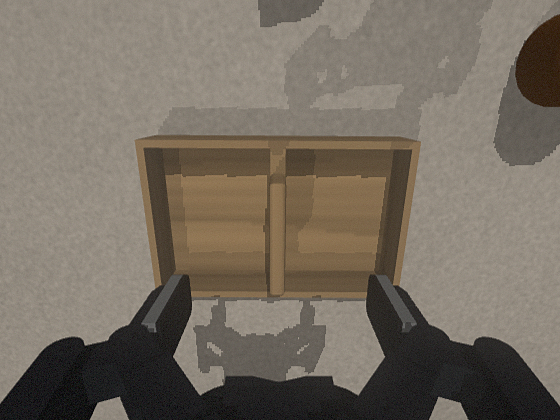

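>>> {"name": "arm_command", "arguments": {
  "series": "-0.001 -0.01 -0.01 0 0 -0.4 -0.3;-0.001 -0.01 -0.04 0 0 -0.4 -0.3;-0.001 -0.01 -0.07 0 0 -0.4 -0.3;-0.001 -0.01 -0.1 0 0 -0.4 -0.3;-0.001 -0.01 -0.1 0 0 -0.4 -0.3;-0.001 -0.01 -0.1 0 0 -0.4 1;-0.001 -0.01 -0.1 0 0 -0.4 1;-0.001 -0.01 -0.1 0 0 -0.4 1;-0.001 -0.01 -0.1 0 0 -0.4 1;-0.001 -0.01 -0.1 0 0 -0.4 1;-0.001 -0.01 -0.1 0 0 -0.4 1;-0.001 -0.01 -0.1 0 0 -0.4 1"
}}

```text
t: 19.95
ee_pos: [0.523, -0.279, 0.0618]
eef_rot: [-0.0, 0.727, 0.686, 0.003]
force: [-0.9, 0.7, 6.8]
finger_gap: 0.0115
```

```bash
python3 - <<'E'
from h import *
st()
E
```

```text
t 19.95 pos [ 0.523  -0.279   0.0618] jaw yaw -3.3 z axis [ 0.003  0.004 -1.   ] gap 0.0115 F [-0.9  0.7  6.8] j [ 0.74  0.61 -0.45  1.82  0.35  0.79  0.05]
```

>>> {"name": "arm_command", "arguments": {
  "series": "0 0 0.015 0 0 0 1;0 0 0.04 0 0 0 1;0 0 0.07 0 0 0 1;0 0 0.1 0 0 0 1;0 0 0.13 0 0 0 1;0 0.01 0.155 0 0 0 1;0 0.03 0.16 0 0 0 1;0 0.055 0.16 0 0 0 1;0 0.08 0.16 0 0 0 1;0 0.105 0.16 0 0 0 1;0 0.13 0.16 0 0 0 1;0 0.155 0.16 0 0 0 1"
}}

```text
t: 20.95
ee_pos: [0.5225, -0.1228, 0.2223]
eef_rot: [0.0, 0.727, 0.686, 0.002]
force: [1.2, 0.0, -4.0]
finger_gap: 0.011
```

```bash
python3 - <<'E'
from h import *
st()
p=capture("scene"); save(p,"s13.png"); C=cloud(p)
m=silhouettes(p,"tray"); print([(d["conf"],d["position"]) for d in m])
E
```

```text
t 20.95 pos [ 0.5225 -0.1228  0.2223] jaw yaw -3.4 z axis [ 0.004  0.003 -1.   ] gap 0.011 F [ 1.2  0.  -4. ] j [ 0.61  0.34 -0.59  1.81  0.21  1.05 -0.11]
[(0.81, [144.9, 238.7]), (0.68, [234.1, 411.0])]
```

View pics/s13.png

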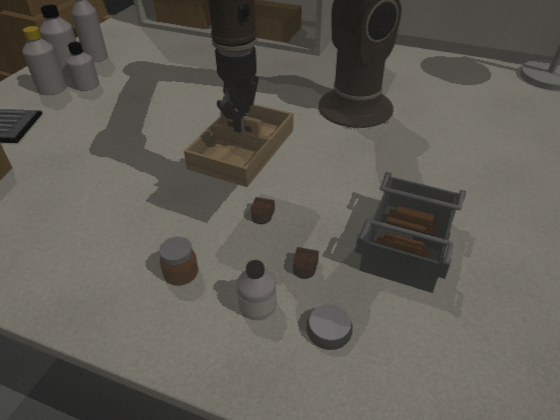

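>>> {"name": "arm_command", "arguments": {
  "series": "-0.001 0.03 0 0 0 1 1;-0.001 0.062 0 0 0 2 1;-0.002 0.094 0 0 0 2 1;-0.003 0.126 0 0 0 2 1;-0.004 0.158 0 0 0 2 1;-0.004 0.19 0 0 0 2 1;-0.0045 0.222 0 0 0 2 1;-0.0045 0.254 0 0 0 2 1;-0.0045 0.286 0 0 0 2 1;-0.0045 0.318 0 0 0 2 1;-0.0045 0.345 0 0 0 2 1;-0.0045 0.362 0 0 0 2 1"
}}

```text
t: 22.05
ee_pos: [0.5177, 0.2468, 0.2233]
eef_rot: [-0.001, 0.712, 0.702, 0.004]
force: [0.1, -0.0, -3.9]
finger_gap: 0.0111
```

```bash
python3 - <<'E'
from h import *
st()
E
```

```text
t 22.05 pos [0.5177 0.2468 0.2233] jaw yaw -0.8 z axis [ 0.005  0.007 -1.   ] gap 0.0111 F [ 0.1 -0.  -3.9] j [-0.    0.43 -0.7   1.72  0.3   1.09 -0.81]
```

>>> {"name": "arm_command", "arguments": {
  "series": "0 0.01 0 -0.3 0.3 -0.6 1;0 0.01 0 -0.3 0.3 -0.6 1;0 0.01 -0.02 -0.3 0.3 -0.6 1;0 0.01 -0.03 -0.3 0.3 -0.6 1;0 0.01 -0.03 -0.3 0.3 -0.6 1"
}}

```text
t: 22.47
ee_pos: [0.5166, 0.2545, 0.1909]
eef_rot: [-0.001, 0.716, 0.698, -0.002]
force: [-0.9, -1.2, -4.6]
finger_gap: 0.0111
```

```bash
python3 - <<'E'
from h import *
st()
for n in ("top","scene"):
  p=capture(n); D=cloud(p); save(p,n+"14.png")
  [print(n,*b) for b in blob(D,(.36,.68,.15,.36),.150,.195)]
E
```

```text
t 22.47 pos [0.5166 0.2545 0.1909] jaw yaw -1.5 z axis [-0.004 -0.001 -1.   ] gap 0.0111 F [-0.9 -1.2 -4.6] j [-0.04  0.47 -0.68  1.74  0.33  1.05 -0.86]
top [545.7 253.  164.2 141.8  -1.4] 598 [213. 174.] 0.173 [0.572 0.215 0.171]
scene [517.1 255.3 225.8 140.3  -1.5] 3270 [192. 418.] 0.17 [0.537 0.255 0.168]
```

View pics/scene14.png

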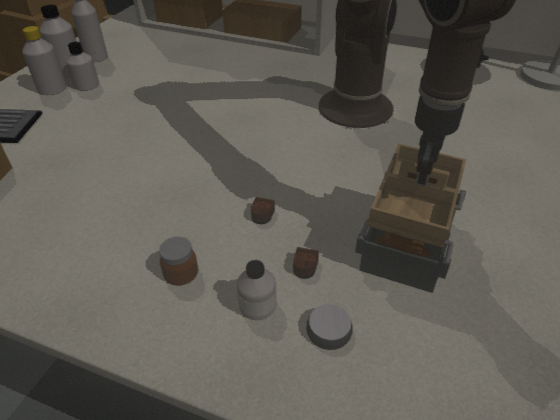

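>>> {"name": "arm_command", "arguments": {
  "series": "0.0005 0.002 -0.012 0 0 0 1;0.0005 0.002 -0.022 0 0 0 1;0.0005 0.002 -0.029 0 0 0 1;0.0005 0.002 -0.033 0 0 0 1;0.0005 0.002 -0.033 0 0 0 1;0.0005 0.002 -0.033 0 0 0 1"
}}

```text
t: 23.07
ee_pos: [0.518, 0.2578, 0.1599]
eef_rot: [-0.001, 0.716, 0.698, -0.0]
force: [0.1, 0.7, -4.2]
finger_gap: 0.0114
```

```bash
python3 - <<'E'
from h import *
st()
E
```

```text
t 23.07 pos [0.518  0.2578 0.1599] jaw yaw -1.4 z axis [-0.002  0.001 -1.   ] gap 0.0114 F [ 0.1  0.7 -4.2] j [-0.05  0.51 -0.66  1.77  0.36  0.99 -0.89]
```

Still hanging; lower 4 mm more, release, and rise.

>>> {"name": "arm_command", "arguments": {
  "series": "-0.0005 -0.0005 -0.003 0 0 0 1;-0.0005 -0.0005 -0.005 0 0 0 1;-0.0005 -0.0005 -0.005 0 0 0 1;-0.0005 -0.0005 -0.005 0 0 0 0.3;-0.0005 -0.0005 -0.005 0 0 0 0;-0.0005 -0.0005 -0.004 0 0 0 -0.3;-0.0005 -0.0005 0.02 0 0 0 -0.3;-0.0005 -0.0005 0.05 0 0 0 -0.3;-0.0005 -0.0005 0.08 0 0 0 -0.3;0 -0.04 0.1 0 0 0 -0.3;0 -0.08 0.1 0 0 0 -0.3;0 -0.12 0.1 0 0 0 -1"
}}

```text
t: 24.07
ee_pos: [0.5185, 0.1376, 0.2616]
eef_rot: [-0.0, 0.715, 0.699, 0.001]
force: [1.2, -0.4, 0.2]
finger_gap: 0.0661
```

```bash
python3 - <<'E'
from h import *
st()
for n in ("top","scene"):
  p=capture(n); D=cloud(p); save(p,n+"15.png")
  [print(n,"rim",*b) for b in blob(D,(.36,.68,.15,.36),.132,.148)]
  [print(n,"grip",*b) for b in blob(D,(.36,.68,.15,.36),.165,.185)]
  [print(n,"else",*b) for b in blob(D,(.3,.72,-.37,.13),.012,.06)]
E
```

```text
t 24.07 pos [0.5185 0.1376 0.2616] jaw yaw -1.3 z axis [ 0.001  0.002 -1.   ] gap 0.0661 F [ 1.2 -0.4  0.2] j [ 0.21  0.32 -0.7   1.76  0.23  1.14 -0.58]
top rim [519.3 269.1 220.2 117.2  -1.4] 586 [239. 138.] 0.14 [0.514 0.302 0.139]
top grip [519.1 294.2  15.1  11.2 -89.4] 32 [236. 138.] 0.177 [0.519 0.295 0.176]
top else [659.9  71.8  55.8  45.7   7.8] 365 [188. 241.] 0.03 [0.657 0.071 0.03 ]
top else [547.  -73.8  55.7  46.5   6.1] 368 [232. 296.] 0.03 [ 0.545 -0.074  0.03 ]
scene rim [518.7 257.9 224.8 139.9  -1.5] 1640 [202. 418.] 0.139 [0.53  0.259 0.139]
scene grip [519.8 258.1  89.6  15.3  89.8] 389 [185. 423.] 0.174 [0.522 0.259 0.173]
scene else [547.2 -72.   60.   46.7   6.5] 442 [208. 262.] 0.03 [ 0.549 -0.07   0.027]
scene else [659.2  73.1  59.   46.4   8.1] 562 [260. 305.] 0.03 [0.662 0.075 0.028]
```

View pics/scene15.png

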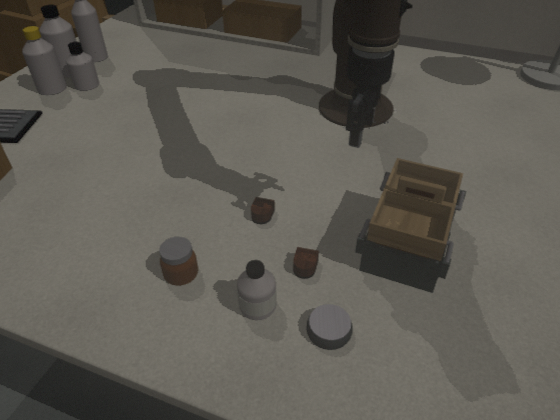

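>>> {"name": "arm_command", "arguments": {
  "series": "0.03 -0.01 0 0 0 7 -1;0.06 -0.03 -0.02 0 0 14 -1;0.09 -0.05 -0.04 0 0 21 -1;0.12 -0.066 -0.06 0 0 28 -1;0.141 -0.066 -0.08 0 0 35 -1;0.141 -0.066 -0.1 0 0 42 -1;0.141 -0.066 -0.11 0 0 49 -1;0.141 -0.066 -0.11 0 0 56 -1;0.141 -0.066 -0.11 0 0 63 -1;0.141 -0.066 -0.11 0 0 70 -1;0.141 -0.066 -0.11 0 0 77 -1;0.141 -0.066 -0.11 0 0 84 -1"
}}

```text
t: 25.17
ee_pos: [0.6604, 0.0639, 0.1497]
eef_rot: [0.002, 0.067, 0.998, -0.001]
force: [-0.4, -0.3, 0.4]
finger_gap: 0.0855
```

```bash
python3 - <<'E'
from h import *
st()
E
```

```text
t 25.17 pos [0.6604 0.0639 0.1497] jaw yaw 82.3 z axis [ 0.003 -0.002 -1.   ] gap 0.0855 F [-0.4 -0.3  0.4] j [ 0.39  0.73 -0.89  1.55  0.61  1.15  0.81]
```

>>> {"name": "arm_command", "arguments": {
  "series": "-0.001 0.008 -0.01 0 0 7 -1;-0.001 0.008 -0.03 0 0 14 -1;-0.001 0.008 -0.05 0 0 15.5 -1;-0.001 0.008 -0.05 0 0 15.5 -1;-0.001 0.008 -0.05 0 0 15.5 -1"
}}

```text
t: 25.58
ee_pos: [0.6589, 0.0718, 0.0988]
eef_rot: [0.001, -0.067, 0.998, -0.0]
force: [0.9, 0.2, -0.5]
finger_gap: 0.0853
```

```bash
python3 - <<'E'
from h import *
st()
p=capture("wrist"); save(p,"w16.png"); C=cloud(p)
[print(*b) for b in blob(C,(.6,.72,.0,.14),.020,.04)]
E
```

```text
t 25.58 pos [0.6589 0.0718 0.0988] jaw yaw 97.7 z axis [ 0.001 -0.    -1.   ] gap 0.0853 F [ 0.9  0.2 -0.5] j [ 0.39  0.81 -0.91  1.59  0.7   1.1   1.  ]
[659.6  70.8  56.9  46.1   7.8] 4825 [228. 278.] 0.029 [0.655 0.07  0.029]
```

View pics/w16.png

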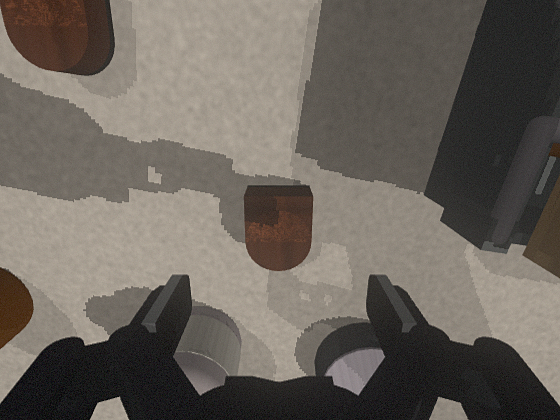

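>>> {"name": "arm_command", "arguments": {
  "series": "0.0005 -0.0005 -0.03 0 0 0 -1;0.0005 -0.0005 -0.055 0 0 0 -1;0.0005 -0.0005 -0.072 0 0 0 -1;0.0005 -0.0005 -0.078 0 0 0 -1;0.0005 -0.0005 -0.078 0 0 0 -1;0.0005 -0.0005 -0.078 0 0 0 1;0.0005 -0.0005 -0.078 0 0 0 1;0.0005 -0.0005 -0.078 0 0 0 1;0.0005 -0.0005 -0.078 0 0 0 1;0.0005 -0.0005 -0.078 0 0 0 1;0.0005 -0.0005 -0.078 0 0 0 1"
}}

```text
t: 26.55
ee_pos: [0.6611, 0.072, 0.0239]
eef_rot: [0.003, -0.067, 0.998, -0.0]
force: [-1.1, -0.1, 7.0]
finger_gap: 0.0443
```

```bash
python3 - <<'E'
from h import *
st()
E
```

```text
t 26.55 pos [0.6611 0.072  0.0239] jaw yaw 97.7 z axis [ 0.006  0.    -1.   ] gap 0.0443 F [-1.1 -0.1  7. ] j [ 0.36  0.89 -0.85  1.63  0.78  0.99  0.95]
```

>>> {"name": "arm_command", "arguments": {
  "series": "0 0 0.04 0 0 0 1;0 0 0.08 0 0 0 1;0 0 0.12 0 0 0 1;0 0 0.16 0 0 0 1;-0.01 0.03 0.2 0 0 -5 1;-0.03 0.065 0.2 0 0 -9.1 1;-0.05 0.1 0.2 0 0 -9.1 1;-0.07 0.135 0.2 0 0 -9.1 1;-0.086 0.17 0.2 0 0 -9.1 1;-0.086 0.184 0.2 0 0 -9.1 1;-0.086 0.184 0.2 0 0 -9.1 1;-0.086 0.184 0.2 0 0 -9.1 1"
}}

```text
t: 27.55
ee_pos: [0.5747, 0.257, 0.2243]
eef_rot: [0.003, 0.011, 1.0, -0.0]
force: [0.8, -1.0, -1.1]
finger_gap: 0.0444
```

```bash
python3 - <<'E'
from h import *
st()
p=capture("wrist"); save(p,"w17.png"); C=cloud(p)
E
```

```text
t 27.55 pos [0.5747 0.257  0.2243] jaw yaw 88.7 z axis [ 0.007 -0.001 -1.   ] gap 0.0444 F [ 0.8 -1.  -1.1] j [ 0.14  0.62 -0.98  1.57  0.54  1.24  0.62]
```

View pics/w17.png

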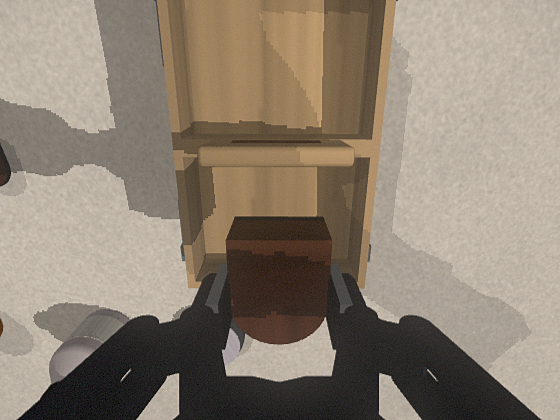

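>>> {"name": "arm_command", "arguments": {
  "series": "0 -0.001 -0.03 0 0 0 1;0 -0.001 -0.06 0 0 0 1;0 -0.001 -0.08 0 0 0 1;0 -0.001 -0.092 0 0 0 1;0 -0.001 -0.098 0 0 0 1;0 -0.001 -0.098 0 0 0 1;0 -0.001 -0.098 0 0 0 -0.36;0 -0.001 -0.098 0 0 0 -0.36;0 -0.001 -0.098 0 0 0 -0.36;0 -0.001 -0.07 0 0 0 -0.36;0 -0.001 -0.03 0 0 0 -0.36;0 -0.001 0.01 0 0 0 -0.36"
}}

```text
t: 28.6
ee_pos: [0.5748, 0.2541, 0.2348]
eef_rot: [0.002, 0.012, 1.0, -0.001]
force: [0.3, 1.0, 0.2]
finger_gap: 0.058
```

```bash
python3 - <<'E'
from h import *
st()
for n in ("scene","wrist"):
  p=capture(n); D=cloud(p); save(p,n+"18.png")
  [print(n,"heel",*b) for b in blob(D,(.53,.62,.19,.32),.122,.137)]
  [print(n,"rim",*b) for b in blob(D,(.36,.68,.15,.36),.136,.148)]
p=capture("top"); D=cloud(p)
[print(n,"else",*b) for b in blob(D,(.3,.72,-.37,.13),.012,.06)]
E
```

```text
t 28.6 pos [0.5748 0.2541 0.2348] jaw yaw 88.6 z axis [ 0.004 -0.002 -1.   ] gap 0.058 F [0.3 1.  0.2] j [ 0.15  0.61 -0.98  1.56  0.53  1.26  0.63]
scene heel [572.8 192.6  79.2   0.6  -1.6] 35 [210. 379.] 0.13 [0.573 0.192 0.129]
scene heel [573.9 254.8  58.6  46.   -3. ] 528 [219. 411.] 0.131 [0.576 0.255 0.13 ]
scene rim [518.9 258.  223.8 140.   -1.5] 1133 [207. 418.] 0.14 [0.547 0.26  0.14 ]
scene rim [411.3 252.2  68.6  12.1  89.1] 109 [166. 425.] 0.139 [0.412 0.252 0.139]
wrist heel [574.9 318.4  89.8   0.9  -1.6] 486 [202. 354.] 0.13 [0.572 0.319 0.13 ]
wrist heel [560.7 190.7  61.4   1.   -1.5] 344 [189. 196.] 0.13 [0.558 0.191 0.13 ]
wrist heel [574.2 253.   55.8  46.   -1.3] 3424 [203. 274.] 0.13 [0.571 0.253 0.13 ]
wrist rim [529.8 255.6 197.  140.7  -1.4] 6696 [149. 275.] 0.139 [0.531 0.255 0.139]
wrist else [546.8 -73.8  55.1  46.    6.2] 370 [232. 296.] 0.03 [ 0.545 -0.074  0.03 ]
```

View pics/wrist18.png

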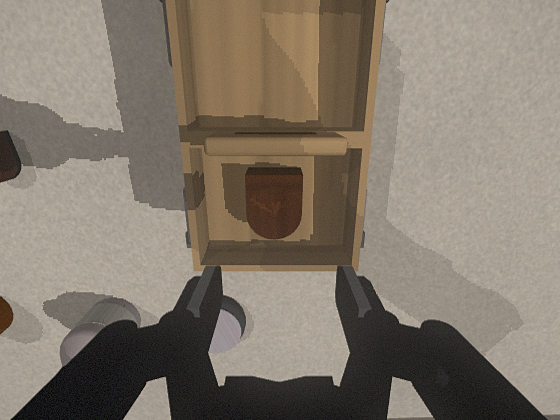

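>>> {"name": "arm_command", "arguments": {
  "series": "0 -0.03 0 0 0 3 -0.36;-0.01 -0.07 0 0 0 7.6 -1;-0.02 -0.11 0 0 0 7.6 -1;-0.028 -0.15 0 0 0 7.6 -1;-0.028 -0.19 -0.02 0 0 7.6 -1;-0.028 -0.23 -0.05 0 0 7.6 -1;-0.028 -0.27 -0.08 0 0 7.6 -1;-0.028 -0.31 -0.11 0 0 7.6 -1;-0.028 -0.328 -0.135 0 0 7.6 -1;-0.028 -0.328 -0.135 0 0 7.6 -1;-0.028 -0.328 -0.135 0 0 7.6 -1"
}}

```text
t: 29.67
ee_pos: [0.5461, -0.0762, 0.0991]
eef_rot: [0.003, -0.051, 0.999, 0.001]
force: [-0.7, -0.3, -0.3]
finger_gap: 0.0853
```

```bash
python3 - <<'E'
from h import *
st()
p=capture("wrist"); save(p,"w19.png"); C=cloud(p)
[print(*b) for b in blob(C,(.48,.62,-.14,.0),.020,.04)]
E
```

```text
t 29.67 pos [ 0.5461 -0.0762  0.0991] jaw yaw 95.9 z axis [ 0.006  0.002 -1.   ] gap 0.0853 F [-0.7 -0.3 -0.3] j [ 0.74  0.66 -0.95  1.88  0.66  0.95  1.16]
[546.3 -75.   56.5  46.    6.3] 4814 [227. 281.] 0.029 [ 0.542 -0.075  0.029]
```

>>> {"name": "arm_command", "arguments": {
  "series": "0 0.0015 -0.03 0 0 0 -1;0 0.0015 -0.055 0 0 0 -1;0 0.0015 -0.072 0 0 0 -1;0 0.0015 -0.078 0 0 0 -1;0 0.0015 -0.078 0 0 0 -1;0 0.0015 -0.078 0 0 0 1;0 0.0015 -0.078 0 0 0 1;0 0.0015 -0.078 0 0 0 1;0 0.0015 -0.078 0 0 0 1;0 0.0015 -0.078 0 0 0 1;0 0.0015 -0.078 0 0 0 1"
}}

```text
t: 30.63
ee_pos: [0.5485, -0.0716, 0.025]
eef_rot: [0.006, -0.053, 0.999, 0.001]
force: [-1.0, -0.6, 6.9]
finger_gap: 0.0448
```

```bash
python3 - <<'E'
from h import *
st()
E
```

```text
t 30.63 pos [ 0.5485 -0.0716  0.025 ] jaw yaw 96.0 z axis [ 0.011  0.003 -1.   ] gap 0.0448 F [-1.  -0.6  6.9] j [ 0.67  0.75 -0.86  1.92  0.78  0.83  1.06]
```

>>> {"name": "arm_command", "arguments": {
  "series": "0 0 0.04 0 0 0 1;0 0 0.08 0 0 0 1;0 0 0.12 0 0 0 1;-0.01 0.03 0.16 0 0 -4 1;-0.03 0.065 0.2 0 0 -7.4 1;-0.05 0.105 0.2 0 0 -7.4 1;-0.07 0.145 0.2 0 0 -7.4 1;-0.082 0.185 0.2 0 0 -7.4 1;-0.082 0.225 0.2 0 0 -7.4 1;-0.082 0.265 0.2 0 0 -7.4 1;-0.082 0.3 0.2 0 0 -7.4 1;-0.082 0.33 0.2 0 0 -7.4 1"
}}

```text
t: 31.63
ee_pos: [0.466, 0.2581, 0.2258]
eef_rot: [0.007, 0.012, 1.0, 0.001]
force: [1.2, -0.1, -0.5]
finger_gap: 0.0445
```

```bash
python3 - <<'E'
from h import *
st()
p=capture("wrist"); save(p,"w20.png"); C=cloud(p)
E
```

```text
t 31.63 pos [0.466  0.2581 0.2258] jaw yaw 88.6 z axis [ 0.013  0.001 -1.   ] gap 0.0445 F [ 1.2 -0.1 -0.5] j [ 0.21  0.47 -1.07  1.8   0.47  1.13  0.53]
```

View pics/w20.png

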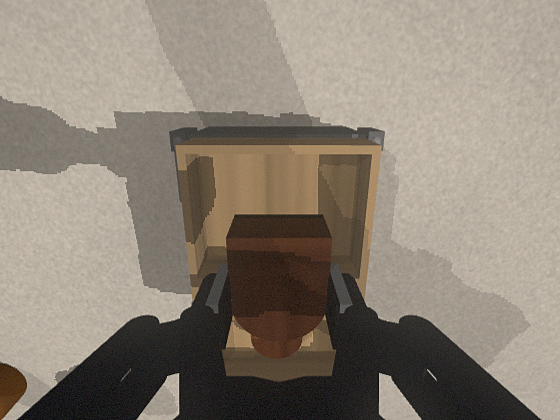

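>>> {"name": "arm_command", "arguments": {
  "series": "-0.003 0 -0.03 0 0.7 0 1;-0.003 0 -0.06 0 0.7 0 1;-0.003 0 -0.08 0 0.7 0 1;-0.003 0 -0.092 0 0.7 0 1;-0.003 0 -0.099 0 0.7 0 1;-0.003 0 -0.099 0 0.7 0 1;-0.003 0 -0.099 0 0.7 0 -0.36;-0.003 0 -0.099 0 0.7 0 -0.36;-0.003 0 -0.099 0 0.7 0 -0.36;-0.003 0 -0.07 0 0.7 0 -0.36;-0.003 0 -0.03 0 0.7 0 -0.36;-0.003 0 0.01 0 0.7 0 -0.36"
}}

```text
t: 32.68
ee_pos: [0.4597, 0.2689, 0.2386]
eef_rot: [0.0, 0.006, 1.0, 0.005]
force: [1.5, 0.4, 0.4]
finger_gap: 0.0575
```

>>> {"name": "arm_command", "arguments": {
  "series": "0 0 0.02 0 0 0 -0.36;0 -0.03 0.03 0 0 0 -0.36;0 -0.07 0.03 0 0 0 -0.36;0 -0.11 0.03 0 0 0 -0.36;0 -0.15 0.03 0 0 0 -0.36;0 -0.19 0.03 0 0 0 -0.36;0 -0.23 0.03 0 0 0 -0.36;0 -0.27 0.03 0 0 0 -0.36;0 -0.31 0.03 0 0 0 -0.36;0 -0.35 0.03 0 0 0 -0.36;0 -0.39 0.03 0 0 0 -0.36;0 -0.42 0.03 0 0 0 -0.36"
}}

```text
t: 33.68
ee_pos: [0.4592, -0.155, 0.2694]
eef_rot: [0.001, 0.008, 1.0, 0.004]
force: [0.5, -0.3, 0.2]
finger_gap: 0.0578
```

```bash
python3 - <<'E'
from h import *
st()
for n in ("scene","top"):
  p=capture(n); D=cloud(p); save(p,n+"21.png")
  [print(n,"heel",*b) for b in blob(D,(.41,.62,.195,.315),.122,.135)]
  [print(n,"rim",*b) for b in blob(D,(.36,.68,.15,.36),.136,.148)]
  m=(D[...,2]>.136)&(D[...,2]<.146)&(D[...,0]>.38)&(D[...,0]<.66)&(D[...,1]>.17)&(D[...,1]<.34)
  P=D[m]; A=np.c_[P[:,:2]-[.519,.257],np.ones(len(P))]; print("plane",np.linalg.lstsq(A,P[:,2],rcond=None)[0].round(4))
  [print(n,"else",*b) for b in blob(D,(.3,.72,-.37,.13),.012,.06)]
E
```

```text
t 33.68 pos [ 0.4592 -0.155   0.2694] jaw yaw 89.1 z axis [ 0.001  0.008 -1.   ] gap 0.0578 F [ 0.5 -0.3  0.2] j [ 1.16  0.34 -1.14  1.84  0.33  1.17  1.47]
scene heel [440.4 255.1 119.5  60.2  89.8] 450 [173. 427.] 0.13 [0.425 0.26  0.129]
scene heel [523.  255.3 119.    7.7  88. ] 315 [202. 417.] 0.128 [0.524 0.256 0.128]
scene heel [575.3 255.   60.   45.8  -2.1] 526 [219. 411.] 0.131 [0.576 0.255 0.13 ]
scene rim [518.  258.  226.1 140.2  -1.6] 1319 [202. 419.] 0.14 [0.53  0.259 0.14 ]
plane [0.0005 0.0011 0.1398]
top heel [574.8 254.1  55.   47.3   0.6] 410 [214. 161.] 0.131 [0.573 0.253 0.131]
top heel [458.4 269.7  55.4  47.2  -0.8] 426 [264. 152.] 0.131 [0.457 0.269 0.131]
top rim [519.2 256.8 220.2 142.   -1.3] 870 [237. 157.] 0.14 [0.519 0.257 0.14 ]
plane [-8.000e-04 -1.000e-04  1.401e-01]
```

View pics/top21.png

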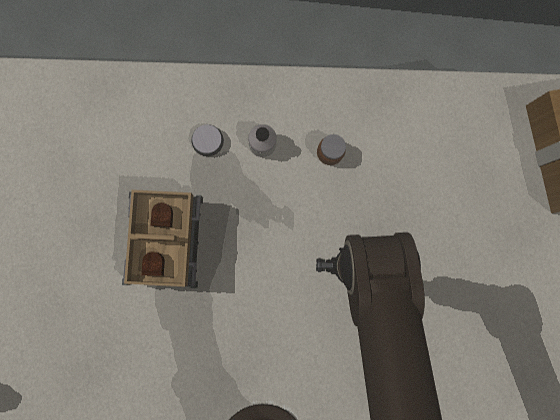

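View pics/scene21.png

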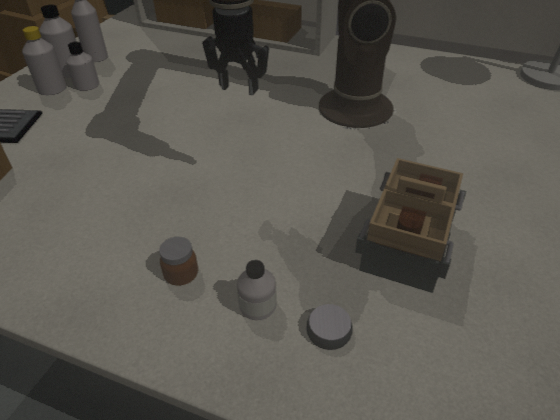

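>>> {"name": "arm_command", "arguments": {
  "series": "0 0 0 0 0 0 -0.36;0 0 0 0 0 0 -0.36;0 0 0 0 0 0 -0.36;0 0 0 0 0 0 -0.36"
}}

```text
t: 34.12
ee_pos: [0.4594, -0.1559, 0.2691]
eef_rot: [0.001, 0.01, 1.0, 0.004]
force: [0.6, -0.1, 0.1]
finger_gap: 0.0583
```

```bash
python3 - <<'E'
from h import *
print(hand_in()); st()
E
```

```text
the job is handed in; nothing more can be done
None
the job is handed in; nothing more can be done
```

The job is handed in at about 34 s of the 210 s allowed. No verdict is reported, so the result rests on my own checks. There were two brushes and two heels in this scene.

- **Brushes:** both were in the tote when last seen, before the tray covered them, at about (−44, −2) and (+46, −7) mm in its frame. Their tops were about 57 mm up, which fits standing flat on the floor.
- **Bails:** I gripped each bar and swung it along its arc to the stop. The bar tops read 95–97 mm in the wrist and scene cameras, against 95 mm expected; the coarser top camera read up to 100 mm.
- **Tray:** it stands about 2 mm from the tote's centre and is turned about 0.1° relative to it. Its rim is at 140 mm as expected, with a tilt of about 0.001 rad.
- **Heels:** one lies in each compartment, flat on the tray floor. The near heel landed about 11 mm off the aim across the tray, because the arm drifted as it was set down; it is still well inside the limits.
- **Bystanders:** the bottle, jar and tin showed no visible shift, and I did not touch them. I checked this by eye in the pictures, not by measurement.

The arm was clear of everything, with near-zero force, when I handed in.

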